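Free the stuck V-rail and cradle the feed rollers

TASK

The orange rail of the roller stand is stuck too far out: take the mallet and drive that rail home against its stop with light taps on its left and right ends in turn, each tap driving that end a centimetre or so ahead of the other, so that the rail never goes more than a few degrees out of square; use only the mallet on it, not the gripper. Put the mallet back flat on its grey mat, and lay every roller on the table across the two rails, its shaft ends cradled in facing V-grooves, one roller to a pair of grooves. Do not knock over the mug or the oil bottle.

Things in the scene. Friction and masses are not known exactly. Their poses are not given: they have to be found in the camera images.
- rack: grey base plate (215 x 330 mm, 6 mm thick) of a roller stand, fixed to the table. Origin on the table midway between the two V-rails as they stand when the orange one is home; x points from the orange rail to the blue one, roughly away from the robot; y runs along the rails. With the orange rail home the clear gap between the rails is 110 mm (about 156 mm before)
- blue_rail (a point): middle of the fixed blue V-rail, at rack x = +65 mm. Both rails are alike: 20 mm thick (x), 296 mm long (y), each with four 90-degree V-grooves open to the top, at rack y = -102, -34, +34, +102 mm; V bottoms 28 mm, ridge tops 50 mm above the table, each V 44 mm wide at the top. With the orange rail home its grooves face the blue rail's
- rail (a joint): how far the orange rail's middle has slid toward the blue rail, m: near 0 at the start, 0.046 at its stop (home). It sits stiffly: each end of the rail has its own dry friction (about 3.5 N) and its own stop, so a push at one end moves mainly that end and turns the rail
- rail_yaw (a joint): how far the orange rail is out of square, rad, seen from above counter-clockwise positive (0 = parallel to the blue rail; positive = its right end, at -y, is ahead, 2.4 mm for each 0.01 between the two tapping points)
- rail_left (a point): tapping point on the orange rail's flat outer face (the face that looks to the robot, 8 to 50 mm above the table), 120 mm left (+y) of the rail's middle, 28 mm above the table. At home it is at rack x = -75 mm; at the start about -121 mm
- rail_right (a point): the same, 120 mm right (-y) of the rail's middle
- mallet_grip (a point): point on the mallet's pale square wooden handle (24 x 24 mm), half-way up, 60 mm from the middle of the head; here the mallet is gripped. It is 20 mm above what the mallet lies on. Axes: y along the handle toward the butt, x along the head (striking direction), z up. Handle runs from y = -40 to the butt end at +130 mm (butt 30 mm wide in x, 40 mm high, from y = +105 mm). Mass about 0.32 kg
- mallet_head (a point): centre of the mallet's block head: black with a red and a yellow soft face, 82 mm long from face to face (x), 40 mm wide (y), 40 mm high. Same axes as mallet_grip; either face may strike
- mat: thin grey felt mat, 105 x 250 x 3 mm, fixed to the table, origin under its centre, y along its length. The mallet lies on it at the start and belongs there at the end
- groove0 (a point): where the centre of a roller lies when cradled in the pair of grooves at rack y = -102 mm: rack x = 0 (5 mm play either way), 39 mm above the table; roller axis along rack x, its shaft ends resting in both rails. Only possible with the orange rail home
- groove1 (a point): where the centre of a roller lies when cradled in the pair of grooves at rack y = -34 mm: rack x = 0 (5 mm play either way), 39 mm above the table; roller axis along rack x, its shaft ends resting in both rails. Only possible with the orange rail home
- groove2 (a point): where the centre of a roller lies when cradled in the pair of grooves at rack y = 34 mm: rack x = 0 (5 mm play either way), 39 mm above the table; roller axis along rack x, its shaft ends resting in both rails. Only possible with the orange rail home
- groove3 (a point): where the centre of a roller lies when cradled in the pair of grooves at rack y = 102 mm: rack x = 0 (5 mm play either way), 39 mm above the table; roller axis along rack x, its shaft ends resting in both rails. Only possible with the orange rail home
- roller0_mid (a point): centre (on the axis) of a green feed roller: round body 38 mm in diameter, grey hexagonal flanges (40 mm across flats, 46 mm over corners, 12 mm long) at both ends of it, body with flanges 100 mm long; beyond these steel shaft ends 16 mm in diameter and 25 mm long, 150 mm in all; x along its axis; about 0.25 kg. It lies on flats, axis 20 mm up. May be absent (three or four of the rollers are there)
- roller1_mid (a point): centre (on the axis) of a black feed roller: round body 38 mm in diameter, grey hexagonal flanges (40 mm across flats, 46 mm over corners, 12 mm long) at both ends of it, body with flanges 100 mm long; beyond these steel shaft ends 16 mm in diameter and 25 mm long, 150 mm in all; x along its axis; about 0.25 kg. It lies on flats, axis 20 mm up. May be absent (three or four of the rollers are there)
- roller2_mid (a point): centre (on the axis) of a brown-red feed roller: round body 38 mm in diameter, grey hexagonal flanges (40 mm across flats, 46 mm over corners, 12 mm long) at both ends of it, body with flanges 100 mm long; beyond these steel shaft ends 16 mm in diameter and 25 mm long, 150 mm in all; x along its axis; about 0.25 kg. It lies on flats, axis 20 mm up. May be absent (three or four of the rollers are there)
- roller3_mid (a point): centre (on the axis) of a yellow feed roller: round body 38 mm in diameter, grey hexagonal flanges (40 mm across flats, 46 mm over corners, 12 mm long) at both ends of it, body with flanges 100 mm long; beyond these steel shaft ends 16 mm in diameter and 25 mm long, 150 mm in all; x along its axis; about 0.25 kg. It lies on flats, axis 20 mm up. May be absent (three or four of the rollers are there)
- mug: bystander: blue mug, 95 mm high, standing on the table; z up
- oil: bystander: small white oil bottle with a red cap, 60 mm across, 110 mm high, standing on the table; z up
Not all that is in view belongs to the job. What is shaped like the part that bears mallet_grip but green or purple is not meant.

How it is judged:
By the outcome, as a careful person would: the job done as asked, in the order asked, and still so for the second after the job is handed in, with the robot touching nothing.
Of roller0, roller1, roller2, roller3 only 3 to 4 are there at a start; the rules pass over those that are not, and their reading is None.
At some moment in a run one of roller0, roller1, roller2, roller3 may be knocked a few centimetres aside while the robot is not near it.
Once in a run the grip may slacken for a moment while it holds something.
It also fails if it takes over 192 s, if anything falls off the work surface, if the arm or the gripper's body presses on something with over 40 N, if the wrist force passes 120 N, or if a joint passes its speed limit or range.

ROBOT

A 7-joint arm with a two-finger parallel gripper is mounted at the origin on the work surface. World frame = base frame: x ahead of the robot, y to its left, z up, the work surface at z = 0. Lengths are in m, angles in rad, forces in N, time in s.
With the tool pointing down it reaches from about 0.425 to 0.95 m from the base axis. Payload 16.7 kg.
Tool frame: the origin (TCP) lies between the finger pads; the fingertips stand 17 mm ahead of it and the grasp point (between the pads) lies 2 mm behind it (bot.tip_reach is the distance from the TCP to the fingertips, in m); z points along the fingers, y is the line along which they close (so a half turn about z gives the same grasp; the last joint's range is limited). The gripper opens to 94 mm and grips with 3 to 60 N. Pads are 16 mm wide; open, the fingers measure 119 mm over their backs; the gripper's body (75 mm by 177 mm) begins 78 mm behind the grasp point.
Start: joints at [-1.329, 0.426, 0.074, 1.606, -0.034, 1.111, -0.067], TCP at [0.258, 0.624, 0.195] pointing down, gripper open.
Joint ranges: [-2.85, 2.85], [-0.5, 2.14], [-1.23, 1.37], [0.21, 2.46], [-1.02, 4.16], [0.16, 2.05], [-2.73, 2.73]. Speed limits (rad/s): [1.89, 1.89, 2.39, 2.39, 3.01, 3.01, 3.01].

INTERFACE

Orientations are given as a unit quaternion [x, y, z, w].
In Python, from plant import bot, cams gives the robot as it stands.
- The arm moves only by the tool apply_moves, never from a script. Its argument "series" is text: rows parted by semicolons, each of 7 numbers parted by spaces: the turn, a rotation vector about the tool's x, y, z normalised to -1 to 1, where 1 is 60 degrees, then the shift along the tool's x, y, z normalised to -1 to 1, where 1 is 0.75 m, then the finger opening in mm, from 0 to 94. A call has 1 to 12 rows; each row shifts and turns the commanded pose from where the row before left it, along the tool's axes as they then stand; what a row does not reach is not made up. A row lasts 1/12 s, in which the tool goes at most 41.7 mm and 7.16 degrees, less where a joint would pass 70% of its speed; a pose out of reach is approached as far as the arm can. A call with a number of a shift or a turn outside -1 to 1 is refused whole. A call with a gripper value outside its range is refused whole. The fingers move at their own pace and stop on an object; "squeeze" is the grip in N (left out, the last holds). Time passes only in rows, so rows that do not move let the fingers close. It gives the time, the measured TCP pose, the force, the opening and the grip force at its end, in the units of the state.
- bot.get_state(): the state, without advancing time (a new reading comes with each control period).
- cams.get_image(name): name is "scene" or "side" or "wrist"; returns the picture (384x512x3 uint8, blue, green, red); there is no depth.
- cams.calibration(name): a dict with "fx", "fy", "cx", "cy" (pixels), "D" ([k1, k2, p1, p2, k3] as OpenCV has them; the pictures are not rectified), "xyz" and "rotation" of the camera in the world. Camera axes: x right, y down, z forward; pixel columns grow to the right and rows downward; lengths in m; the calibration is good to about 2 mm. A picture is of the moment at which its call begins: read the wrist's pose just before it. calibration takes no time and is no camera call; for the wrist camera it gives the pose at the moment of the call.
- bot.sign_off(): hands the job in; it is judged then, once.
The state is a dict: "t": time; "joint_positions": joint angles; "dq": joint speeds; "effort": joint torques, N m; "position": TCP position; "tool_rot": TCP orientation; "contact_force": force on the tool from outside, world axes, zero at the start; "ft_torque": the same for the moment, N m; "opening": finger opening in m; "gripper_force": force on a finger pad.
Only numpy, scipy, OpenCV 4.12 (cv2) and the standard library are available. Lean on these libraries where they do the work, as an engineer would, in place of code of your own. Each camera call takes 0.05 s, during which the arm holds its last target. There are 200 camera calls.

## Working session

There is one attempt and no reset: what is moved stays moved. The work goes in short steps, Python scripts to look and compute and a tool call to move; the robot and the scene stay as the last step left them, time stands still between calls to the robot, and variables do not carry over. Pictures are saved under pics/ and viewed, at most 14 in all, crops included, and the job is handed in when it is done.

Besides the shell and the picture viewer there is one more tool, called by a JSON object that holds its "method" and its "body". apply_moves: Moves the arm, as the interface text tells. Scaled input: -1 to 1 covers 0.75 m each way for a shift and 60 degrees each way for a turn. Its arguments: {"type":"object","properties":{"series":{"type":"string"},"squeeze":{"type":"number"}},"required":["series"]}

```bash
mkdir -p pics; ls; python3 - <<'E'
from plant import bot,cams
import cv2,numpy as np
print(bot.get_state())
for n in ["scene","side","wrist"]:
    im=cams.get_image(n); cv2.imwrite(f"pics/{n}0.png",im); c=cams.calibration(n); print(n,c)
a=[cv2.imread(f"pics/{n}0.png") for n in ["scene","side"]]
E
```

```text
pics
{'t': 0.0, 'joint_positions': array([-1.32849693,  0.42674996,  0.07387524,  1.60657657, -0.03411447,
        1.11081067, -0.06710651]), 'dq': array([ 0.00078206,  0.00062522, -0.00094178, -0.00017902, -0.00220107,
       -0.00044717,  0.00062082]), 'effort': array([ 1.26195566e-03, -9.35799694e+01,  3.66617896e+00, -4.54222584e+01,
       -4.90612315e-02,  1.98624039e-02,  1.41184346e-04]), 'position': array([0.25762044, 0.62342681, 0.19447781]), 'tool_rot': array([ 1.94681362e-01,  9.80866329e-01, -6.37249733e-04, -7.89961011e-05]), 'contact_force': array([ 0.52377762,  0.20867101, -0.0874598 ]), 'ft_torque': array([ 0.07038839, -0.03512152, -0.02478301]), 'gripper_force': 0.0, 'opening': 0.094099476190209}
scene {'fx': 373.1689708696701, 'fy': 373.1689708696701, 'cx': 250.6631214685821, 'cy': 196.2475606821781, 'D': array([-0.04265356,  0.        ,  0.        ,  0.        ,  0.        ]), 'xyz': array([ 1.13216096, -0.10394931,  0.92379693]), 'rotation': array([ 0.71310543,  0.61710202, -0.22005892, -0.24947909])}
side {'fx': 461.8558635926274, 'fy': 461.8558635926274, 'cx': 250.53398988409756, 'cy': 189.93610275789771, 'D': array([0.0206012, 0.       , 0.       , 0.       , 0.       ]), 'xyz': array([0.38046066, 1.43054758, 1.14170139]), 'rotation': array([-0.01827294,  0.89318963, -0.44925634,  0.00686409])}
wrist {'fx': 312.6910579594675, 'fy': 312.6910579594675, 'cx': 257.7384142347869, 'cy': 195.1268832612762, 'D': array([0.00061533, 0.        , 0.        , 0.        , 0.        ]), 'xyz': array([0.18233288, 0.65324647, 0.38351831]), 'rotation': array([0.82281425, 0.55091253, 0.07720475, 0.11623904])}
```

View pics/scene0.png

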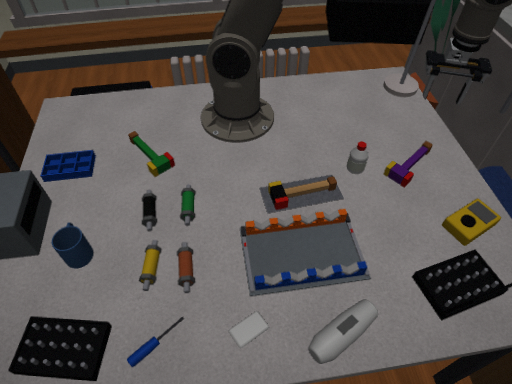

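View pics/side0.png

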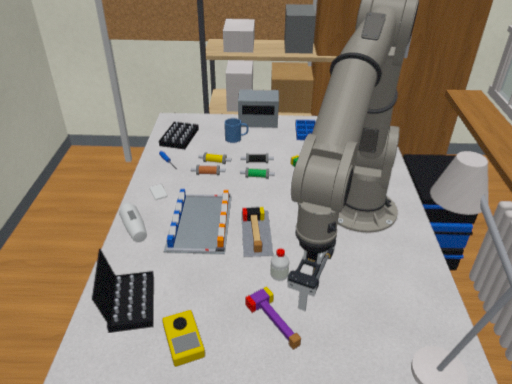

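The scene view shows the mallet head at (278,194) with its handle running to (335,185). The rack centre is near (305,250). The rollers are black (149,208), green (188,204), yellow (150,264) and red (186,266), with the mug at (72,246) and the oil bottle at (358,158).

```bash
cat > h.py <<'E'
from plant import bot,cams
import cv2,numpy as np
from scipy.spatial.transform import Rotation as R
def rays(c,uv):
    K=np.array([[c['fx'],0,c['cx']],[0,c['fy'],c['cy']],[0,0,1]])
    p=cv2.undistortPoints(np.array(uv,float).reshape(-1,1,2),K,c['D']).reshape(-1,2)
    return R.from_quat(c['rotation']).apply(np.c_[p,np.ones(len(p))])
def plane(c,uv,z):
    d=rays(c,uv); return (c['xyz']+d*((z-c['xyz'][2])/d[:,2])[:,None])[:,:2]
def proj(c,P):
    K=np.array([[c['fx'],0,c['cx']],[0,c['fy'],c['cy']],[0,0,1]])
    p=R.from_quat(c['rotation']).inv().apply(np.array(P,float).reshape(-1,3)-c['xyz'])
    return cv2.projectPoints(p,np.zeros(3),np.zeros(3),K,c['D'])[0].reshape(-1,2)
def mask(im,lo,hi,roi=None):
    h=cv2.cvtColor(im,cv2.COLOR_BGR2HSV); m=cv2.inRange(h,np.array(lo),np.array(hi))
    if roi: k=np.zeros_like(m);k[roi[1]:roi[3],roi[0]:roi[2]]=255;m&=k
    return m
def blobs(m,amin=20):
    n,l,s,c=cv2.connectedComponentsWithStats(m)
    return [(int(s[i,4]),c[i],s[i,:4],np.argwhere(l==i)[:,::-1]) for i in range(1,n) if s[i,4]>=amin]
def axis(p):
    m=p.mean(0);w,v=np.linalg.eigh(np.cov((p-m).T));return m,np.degrees(np.arctan2(*v[::-1,1])),np.sqrt(12*w)
E
python3 - <<'E'
from h import *
C={n:cams.calibration(n) for n in("scene","side")}
I={n:cv2.imread(f"pics/{n}0.png") for n in C}
cols={'green':((50,90,30),(80,255,255)),'yellow':((20,120,80),(32,255,255)),'red':((0,110,60),(12,255,190)),'black':((0,0,0),(180,255,45)),
'orange':((4,170,140),(18,255,255)),'blue':((105,150,60),(125,255,255)),'wood':((10,60,60),(22,180,255))}
rois={'scene':dict(green=(170,175,205,235),yellow=(130,230,168,300),red=(170,230,205,300),black=(135,180,165,240),orange=(235,190,370,245),blue=(235,240,380,300),wood=(285,170,345,205)),
'side':dict(green=(240,160,275,185),yellow=(195,148,232,168),red=(190,160,228,180),black=(240,148,275,168),orange=(210,180,235,260),blue=(160,180,192,260),wood=(240,215,270,255))}
zz=dict(green=.02,yellow=.02,red=.02,black=.02,orange=.045,blue=.045,wood=.03)
for k in cols:
  for n in C:
    m=mask(I[n],*cols[k],roi=rois[n][k]); b=blobs(m,8)
    if not b: print(k,n,'none');continue
    p=np.vstack([x[3] for x in b]) if k in('orange','blue') else max(b,key=lambda x:x[0])[3]
    w=plane(C[n],p,zz[k]); c,a,l=axis(w); print(k,n,len(p),c.round(4),round(a,1),l.round(3))
for nm,u in dict(oil=((358,170),(280,272)),mug=((75,260),(233,138)),matTL=((262,190),(244,208)),matR=((343,200),(268,253))).items():
  print(nm,plane(C['scene'],[u[0]],.0).round(3),plane(C['side'],[u[1]],.0).round(3))
s=cv2.resize(I['scene'][160:310,225:380],None,fx=3.8,fy=3.8,interpolation=2)
t=cv2.resize(I['side'][180:262,155:285],None,fx=4.5,fy=4.5,interpolation=2)
cv2.imwrite('pics/crops.png',np.vstack([cv2.copyMakeBorder(s,0,0,0,max(0,t.shape[1]-s.shape[1]),0)[:,:t.shape[1]] if t.shape[1]<=s.shape[1] else s, t])[:600] if 0 else s)
E
```

```text
green scene 234 [ 0.3994 -0.2016] -179.7 [0.036 0.078]
green side 135 [ 0.4139 -0.2052] 169.8 [0.057 0.076]
yellow scene 307 [ 0.5968 -0.3121] 172.4 [0.034 0.076]
yellow side 120 [ 0.61   -0.3148] 153.4 [0.058 0.079]
red scene 317 [ 0.6165 -0.2165] -179.1 [0.035 0.075]
red side 113 [ 0.6285 -0.2197] 163.4 [0.052 0.076]
black scene 330 [ 0.414  -0.3192] -175.9 [0.04  0.112]
black side 78 [ 0.4161 -0.3201] -174.6 [0.041 0.071]
orange scene 193 [0.528  0.1042] 90.7 [0.018 0.334]
orange side 105 [0.529  0.1686] 91.0 [0.019 0.358]
blue scene 347 [0.706  0.1046] 90.2 [0.027 0.33 ]
blue side 114 [0.6996 0.2067] 90.5 [0.026 0.277]
wood scene 450 [0.4101 0.1781] 100.1 [0.038 0.161]
wood side 273 [0.4055 0.1921] 97.0 [0.027 0.204]
oil [[0.335 0.371]] [[0.319 0.35 ]]
mug [[ 0.551 -0.529]] [[ 0.537 -0.527]]
matTL [[0.374 0.036]] [[0.456 0.015]]
matR [[0.452 0.282]] [[0.36  0.262]]
```

View pics/crops.png

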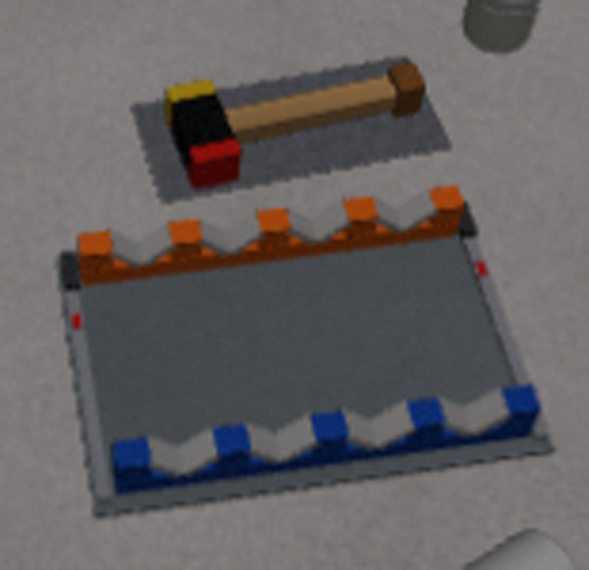

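The crop shows the mallet with its yellow face toward the robot and its red face toward the rail, handle toward +y. The orange rail is still out. Next I'll take a closer wrist look.

```bash
cat >> h.py <<'E'
def go(x,y,z,yaw=None,s=None,step=.04,dz=7.0):
    """rows: shift (tool units) then turn"""
    s=s or bot.get_state(); Rt=R.from_quat(s['tool_rot']); d=Rt.inv().apply(np.array([x,y,z])-s['position'])
    n=max(1,int(np.ceil(np.linalg.norm(d)/step))); t=Rt.as_matrix()[:,0]; ya=np.degrees(np.arctan2(t[1],t[0]))
    print('pos',s['position'].round(4),'yaw',round(ya,2),'tilt',Rt.as_matrix()[:2,2].round(4),'t',round(s['t'],2))
    print(n,'x shift',(d/n/.75).round(4), 'mm',(d*1000).round(1))
    if yaw is not None:
        a=-((yaw-ya+180)%360-180); m=max(1,int(np.ceil(abs(a)/dz))); print(m,'x turn z',round(a/m/60,4))
E
python3 -c "
from h import *
go(.45,.10,.30,98)"
```

```text
pos [0.2576 0.6235 0.1946] yaw 157.55 tilt [-0.0003 -0.001 ] t 0.15
15 x shift [-0.0336 -0.0365 -0.0093] mm [-377.7 -410.5 -104.9]
9 x turn z 0.1103
```

{"method": "apply_moves", "body": {"series": "0 0 0 -0.0336 -0.0365 -0.0093 94;0 0 0 -0.0336 -0.0365 -0.0093 94;0 0 0 -0.0336 -0.0365 -0.0093 94;0 0 0 -0.0336 -0.0365 -0.0093 94;0 0 0 -0.0336 -0.0365 -0.0093 94;0 0 0 -0.0336 -0.0365 -0.0093 94;0 0 0 -0.0336 -0.0365 -0.0093 94;0 0 0 -0.0336 -0.0365 -0.0093 94;0 0 0 -0.0336 -0.0365 -0.0093 94;0 0 0 -0.0336 -0.0365 -0.0093 94;0 0 0 -0.0336 -0.0365 -0.0093 94;0 0 0 -0.0336 -0.0365 -0.0093 94", "squeeze": 40}}

```text
t: 1.15
position: [0.4119, 0.2028, 0.2792]
tool_rot: [0.195, 0.981, 0.0, -0.0]
contact_force: [1.4, 0.5, -0.9]
opening: 0.094
gripper_force: 0.0
```

{"method": "apply_moves", "body": {"series": "0 0 0 -0.0336 -0.0365 -0.0093 94;0 0 0 -0.0336 -0.0365 -0.0093 94;0 0 0 -0.0336 -0.0365 -0.0093 94;0 0 0.11 0 0 0 94;0 0 0.11 0 0 0 94;0 0 0.11 0 0 0 94;0 0 0.11 0 0 0 94;0 0 0.11 0 0 0 94;0 0 0.11 0 0 0 94;0 0 0.11 0 0 0 94;0 0 0.11 0 0 0 94;0 0 0.11 0 0 0 94"}}

```text
t: 2.15
position: [0.4501, 0.0999, 0.2997]
tool_rot: [0.657, 0.754, -0.0, -0.0]
contact_force: [-0.4, -0.7, 0.0]
opening: 0.0941
gripper_force: 0.0
```

```bash
python3 - <<'E'
from h import *
c=cams.calibration('wrist'); im=cams.get_image('wrist'); cv2.imwrite('pics/w1.png',im)
import pickle; pickle.dump(c,open('w1.pkl','wb'))
go(.45,.10,.30,98); print(c['xyz'], R.from_quat(c['rotation']).as_matrix()[:,2])
E
```

```text
pos [0.4502 0.0999 0.2997] yaw 97.28 tilt [-0.0002 -0.0001] t 2.2
1 x shift [ 0.0002 -0.0002 -0.0004] mm [ 0.1 -0.2 -0.3]
1 x turn z -0.012
[0.43828806 0.17846893 0.48856947] [ 0.03776934 -0.2736433  -0.96108939]
```

View pics/w1.png

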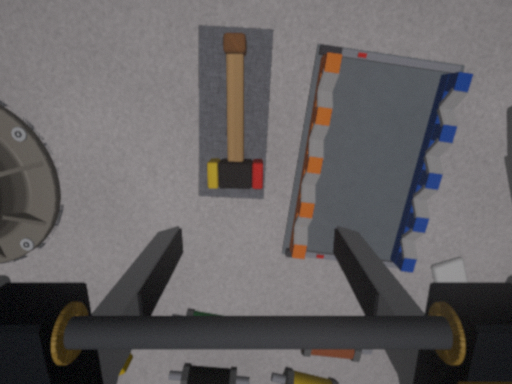

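The wrist view shows the mallet at (235,100–175), the orange rail tops at (333,62)…(300,252), the blue tops at (463,82)…(407,265), and the mat spanning (200–272, 26–197).

```bash
cat > meas.py <<'E'
from h import *
def tops(im,c,lo,hi,z,vfrac=.85,amin=25,roi=None):
    m=mask(im,lo,hi,roi); hsv=cv2.cvtColor(im,cv2.COLOR_BGR2HSV)[...,2]
    out=[]
    for b in blobs(m,amin):
        p=b[3]; v=hsv[p[:,1],p[:,0]]; t=np.percentile(v,90); p=p[v>vfrac*t]
        w=plane(c,p,z); out.append(np.r_[w.mean(0),len(p)])
    return np.array(out)
E
python3 - <<'E'
from meas import *
import pickle; c=pickle.load(open('w1.pkl','rb')); im=cv2.imread('pics/w1.png')
h=cv2.cvtColor(im,cv2.COLOR_BGR2HSV)
print('px',[h[y,x].tolist() for x,y in [(333,62),(463,82),(447,90),(235,110),(213,170),(258,172),(235,172),(220,90),(180,90),(250,190),(235,40)]])
for nm,lo,hi in [('or',(4,150,90),(18,255,255)),('bl',(105,150,40),(125,255,255))]:
    t=tops(im,c,lo,hi,.05,roi=(280,40,480,275)); print(nm);print(t.round(4)); 
    v=t[np.argsort(t[:,1])]; d=v[-1,:2]-v[0,:2]; print('mid',v[:,:2].mean(0).round(4),'ang',np.degrees(np.arctan2(d[1],d[0])).round(2),'len',np.linalg.norm(d).round(4))
for nm,lo,hi,z in [('wood',(8,60,60),(25,200,255),.035),('yel',(22,150,80),(34,255,255),.043),('red',(0,150,80),(4,255,255),.043)]:
    b=max(blobs(mask(im,lo,hi,(195,30,275,200))),key=lambda b:b[0]); w=plane(c,b[3],z); print(nm,b[0],b[2],[q if np.isscalar(q) else q.round(4) for q in axis(w)])
m=cv2.inRange(h,np.array((0,0,30)),np.array((180,80,85)))
k=np.zeros_like(m);k[15:205,190:285]=255
b=max(blobs(m&k),key=lambda b:b[0]); r=cv2.minAreaRect(plane(c,b[3],.003).astype(np.float32)*1000); print('mat',r)
E
```

```text
px [[13, 188, 161], [110, 187, 124], [113, 145, 65], [15, 107, 136], [24, 180, 164], [1, 188, 161], [8, 22, 47], [143, 12, 85], [174, 9, 136], [128, 11, 89], [13, 132, 106]]
or
[[ 5.277e-01  2.448e-01  2.580e+02]
 [ 5.284e-01  1.767e-01  2.170e+02]
 [ 5.291e-01  1.091e-01  1.900e+02]
 [ 5.299e-01  4.110e-02  1.690e+02]
 [ 5.304e-01 -2.660e-02  1.460e+02]]
mid [0.5291 0.109 ] ang 90.58 len 0.2715
bl
[[ 7.025e-01  2.453e-01  2.240e+02]
 [ 6.829e-01  2.275e-01  1.500e+01]
 [ 6.834e-01  1.924e-01  1.500e+01]
 [ 7.025e-01  1.773e-01  1.890e+02]
 [ 6.834e-01  1.624e-01  1.300e+01]
 [ 7.028e-01  1.095e-01  1.650e+02]
 [ 6.839e-01  9.700e-02  1.500e+01]
 [ 7.029e-01  4.160e-02  1.400e+02]
 [ 7.030e-01 -2.610e-02  1.230e+02]]
mid [0.6941 0.1363] ang 90.1 len 0.2714
wood 2331 [223  33  23 130] [array([0.405, 0.187]), np.float64(97.17643836113892), array([0.0252, 0.1739])]
yel 264 [208 160  11  28] [array([0.3864, 0.0741]), np.float64(95.05801901535085), array([0.0143, 0.0394])]
red 275 [252 161  11  28] [array([0.4501, 0.0827]), np.float64(96.5746509623416), array([0.015 , 0.0394])]
mat ((416.4254455566406, 76.42703247070312), (56.24612808227539, 69.0346908569336), 7.644283771514893)
```

```bash
python3 - <<'E'
from meas import *
import pickle; c=pickle.load(open('w1.pkl','rb')); im=cv2.imread('pics/w1.png')
h=cv2.cvtColor(im,cv2.COLOR_BGR2HSV)
m=cv2.inRange(h,np.array((0,0,30)),np.array((180,80,105)))
k=np.zeros_like(m);k[15:205,190:285]=255
p=np.vstack([b[3] for b in blobs(m&k,150)]); r=cv2.minAreaRect(plane(c,p,.003).astype(np.float32)*1000); print('mat',r)
go(.4106,.1379,.023,97.3)
E
```

```text
mat ((403.8645935058594, 155.01437377929688), (105.29557037353516, 248.6846160888672), 5.006545543670654)
pos [0.4502 0.0999 0.2997] yaw 97.28 tilt [-0.0002 -0.0001] t 2.2
8 x shift [ 0.0071 -0.0057  0.0461] mm [ 42.7 -34.4 276.7]
1 x turn z -0.0003
```

{"method": "apply_moves", "body": {"series": "0 0 0 0.0071 -0.0057 0.0461 70;0 0 0 0.0071 -0.0057 0.0461 70;0 0 0 0.0071 -0.0057 0.0461 70;0 0 0 0.0071 -0.0057 0.0461 70;0 0 0 0.0071 -0.0057 0.0461 70;0 0 0 0.0071 -0.0057 0.0461 70;0 0 0 0.0071 -0.0057 0.046 70;0 0 0 0.0071 -0.0057 0.04 70;0 0 0 0 0 0.006 70;0 0 0 0 0 0 70", "squeeze": 50}}

```text
t: 3.03
position: [0.4094, 0.1366, 0.0224]
tool_rot: [0.654, 0.756, -0.002, -0.0]
contact_force: [0.4, 0.3, 0.3]
opening: 0.0702
gripper_force: 0.0
```

{"method": "apply_moves", "body": {"series": "0 0 0 0 0 0 0;0 0 0 0 0 0 0;0 0 0 0 0 0 0;0 0 0 0 0 0 0;0 0 0 0 0 0 0;0 0 0 0 0 0 0;0 0 0 0 0 0 0;0 0 0 0 0 0 0"}}

```text
t: 3.7
position: [0.4106, 0.1374, 0.0235]
tool_rot: [0.655, 0.756, 0.0, 0.0]
contact_force: [-0.1, 0.0, 3.5]
opening: 0.0215
gripper_force: 50.0
```

{"method": "apply_moves", "body": {"series": "0 0 0 0 0 -0.03 0;0 0 0 0 0 -0.03 0;0 0 0.059 0 0 -0.03 0;0 0 0.059 0 0 0 0;0 0 0 0.04 0.014 0 0;0 0 0 0.04 0.014 0 0;0 0 0 0.04 0.014 0 0;0 0 0 0.04 0.014 0 0;0 0 0 0.04 0.014 0 0;0 0 0 0 0 0 0;0 0 0 0 0 0 0"}}

```text
t: 4.62
position: [0.4598, 0.2895, 0.0901]
tool_rot: [0.7, 0.714, -0.001, 0.0]
contact_force: [-0.8, -0.9, -3.1]
opening: 0.0208
gripper_force: 50.0
```

```bash
python3 - <<'E'
from h import *
go(.465,.2895,.0305,90.2)
for n in ['side','scene','wrist']: cv2.imwrite(f'pics/{n}2.png',cams.get_image(n))
a=cv2.imread('pics/side2.png')[100:340,120:360]; b=cv2.imread('pics/wrist2.png')
cv2.imwrite('pics/c2.png',np.hstack([cv2.resize(a,(384,384)),b[:,:416]]))
E
```

```text
pos [0.4598 0.2895 0.0901] yaw 91.2 tilt [-0.0007 -0.0009] t 4.62
2 x shift [-0.0001  0.0035  0.0398] mm [-0.1  5.3 59.6]
1 x turn z 0.0167
```

View pics/c2.png

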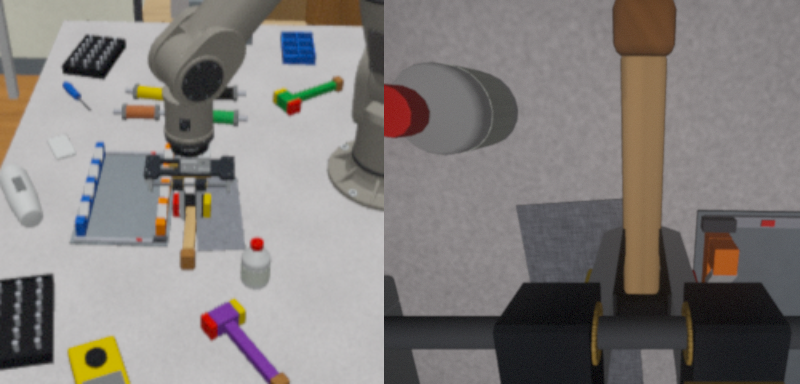

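The mallet is held level, and its red face sits behind the left end of the rail. The oil bottle is clear.

{"method": "apply_moves", "body": {"series": "0 0 0.0167 0 0.0035 0.0398 0;0 0 0 0 0.0035 0.0398 0;0 0 0 0 0 0 0;0 0 0 0 0.007 0 0;0 0 0 0 0.007 0 0;0 0 0 0 0.0075 0 0;0 0 0 0 0.0075 0 0;0 0 0 0 0 0 0;0 0 0 0 0 0 0"}}

```text
t: 5.52
position: [0.4877, 0.2884, 0.0318]
tool_rot: [0.707, 0.707, 0.001, 0.0]
contact_force: [0.4, -0.1, 0.5]
opening: 0.0006
gripper_force: 0.0
```

```bash
cat > rail.py <<'E'
from meas import *
def rail():
    for n,roi in (('scene',(235,185,370,255)),('wrist',None)):
        c=cams.calibration(n); im=cams.get_image(n)
        if n=='wrist': continue
        t=tops(im,c,(6,150,90),(18,255,255),.05,vfrac=.9,roi=roi,amin=12); t=t[np.argsort(t[:,1])]
        print(n); print(t.round(4).tolist())
    return
s=bot.get_state(); print(s['position'].round(4),s['contact_force'].round(1)); rail()
E
python3 rail.py; python3 - <<'E'
from meas import *
c=cams.calibration('scene'); im=cv2.imread('pics/scene0.png')
print(tops(im,c,(6,150,90),(18,255,255),.05,vfrac=.9,roi=(235,185,370,255),amin=12).round(4).tolist())
E
```

```text
[0.4877 0.2884 0.0318] [ 0.4 -0.1  0.5]
scene
[[0.5315, -0.0259, 39.0], [0.5536, -0.0113, 3.0], [0.5306, 0.0422, 38.0], [0.553, 0.0545, 3.0], [0.5302, 0.1103, 35.0], [0.5525, 0.1211, 3.0], [0.5295, 0.1785, 35.0], [0.5505, 0.187, 3.0], [0.5287, 0.2462, 34.0]]
[[0.5286, 0.2466, 35.0], [0.5295, 0.1785, 35.0], [0.5304, 0.1104, 34.0], [0.5306, 0.0419, 37.0], [0.5315, -0.0263, 38.0], [0.553, 0.0545, 3.0], [0.5536, -0.0113, 3.0]]
```

The grip slackened and the mallet dropped, so I'll look.

```bash
python3 - <<'E'
from h import *
for n in ['side','wrist']: cv2.imwrite(f'pics/{n}3.png',cams.get_image(n))
import pickle; pickle.dump(cams.calibration('wrist'),open('w3.pkl','wb'))
a=cv2.imread('pics/side3.png')[150:300,150:300]; b=cv2.imread('pics/wrist3.png')
cv2.imwrite('pics/c3.png',np.hstack([cv2.resize(a,(384,384)),b[:,:416]]))
E
```

```text
(no output)
```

View pics/c3.png

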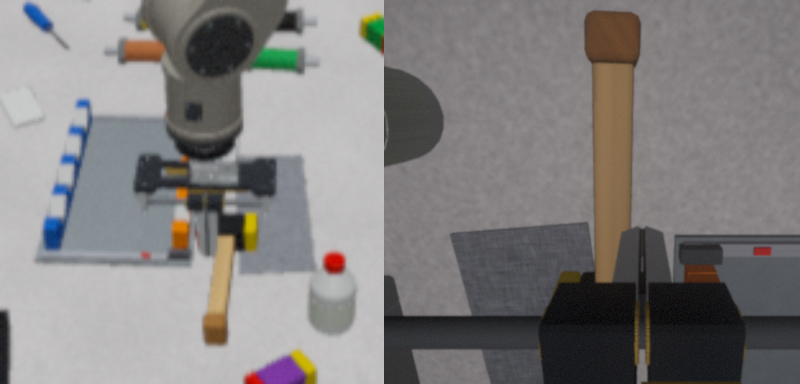

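The closed fingers are beside the handle, on its rail side. The mallet lies flat on the table next to them. I'll rise and re-measure.

{"method": "apply_moves", "body": {"series": "0 0 0 0 0 -0.03 0;0 0 0 0 0 -0.053 0;0 0 0 0 0 -0.053 0;0 0 0 0 0 -0.053 70;0 0 0 0 0 -0.053 70;0 0 0 0 0 -0.053 70;0 0 0 -0.04 -0.015 -0.03 70;0 0 0 -0.04 -0.015 -0.03 70;0 0 0 0 0 0 70;0 0 0 0 0 0 70"}}

```text
t: 6.55
position: [0.4648, 0.2274, 0.299]
tool_rot: [0.707, 0.707, 0.002, -0.0]
contact_force: [-0.0, -0.3, -0.7]
opening: 0.0438
gripper_force: 0.0
```

```bash
cat > mal.py <<'E'
from meas import *
def mallet(base=.0,roi=(60,0,330,300)):
    c=cams.calibration('wrist'); im=cams.get_image('wrist'); cv2.imwrite('pics/mal.png',im)
    o={}
    for nm,lo,hi,z in [('wood',(8,60,60),(20,170,255),base+.032),('yel',(22,150,80),(34,255,255),base+.04),('red',(0,150,80),(4,255,255),base+.04)]:
        bs=blobs(mask(im,lo,hi,roi))
        if not bs: print(nm,'none');continue
        b=max(bs,key=lambda b:b[0]); w=plane(c,b[3],z); o[nm]=axis(w); print(nm,b[0],b[2],[np.round(q,4) for q in o[nm]])
    h=(o['yel'][0]+o['red'][0])/2; d=o['red'][0]-o['yel'][0]; a=np.degrees(np.arctan2(d[1],d[0])); hd=o['wood'][0]-h; 
    print('head',h.round(4),'ang',round(a,2),'facelen',np.linalg.norm(d).round(4),'handle ang',np.degrees(np.arctan2(hd[1],hd[0])).round(2))
    t=np.radians(a+90); g=h+.06*np.array([np.cos(t),np.sin(t)]); print('grip',g.round(4)); return g,a
if __name__=='__main__':
    g,a=mallet(); go(*g,.023,a+90)
E
python3 mal.py
```

```text
wood 2292 [250  19  24 133] [array([0.4677, 0.3366]), np.float64(88.4697), array([0.0243, 0.1745])]
yel 296 [231 149  11  28] [array([0.4331, 0.2274]), np.float64(88.3701), array([0.0155, 0.0396])]
red 463 [120  43  24  26] [array([0.2973, 0.3707]), np.float64(168.3014), array([0.0265, 0.0271])]
head [0.3652 0.2991] ang 133.46 facelen 0.1974 handle ang 20.11
grip [0.3216 0.2578]
pos [0.4645 0.2283 0.2978] yaw 90.06 tilt [0.0005 0.0014] t 6.6
8 x shift [ 0.0049 -0.0238  0.0458] mm [  29.2 -143.   274.8]
20 x turn z -0.1112
```

```bash
sed -i 's/roi=(60,0,330,300)/roi=(190,0,330,300)/' mal.py; python3 mal.py
```

```text
wood 2304 [251  19  23 133] [array([0.4678, 0.3366]), np.float64(88.4648), array([0.0242, 0.1745])]
yel 283 [231 150  12  28] [array([0.4333, 0.2272]), np.float64(87.3564), array([0.0148, 0.0399])]
red 269 [276 151  11  27] [array([0.4976, 0.2261]), np.float64(89.0568), array([0.0147, 0.0382])]
head [0.4654 0.2266] ang -0.98 facelen 0.0643 handle ang 88.78
grip [0.4665 0.2866]
pos [0.4643 0.2288 0.2971] yaw 90.11 tilt [-0.0004  0.0002] t 6.65
8 x shift [0.0096 0.0004 0.0457] mm [ 57.7   2.4 274.1]
1 x turn z 0.0181
```

{"method": "apply_moves", "body": {"series": "0 0 0.018 0.0096 0.0004 0.0457 60;0 0 0 0.0096 0.0004 0.0457 60;0 0 0 0.0096 0.0004 0.0457 60;0 0 0 0.0096 0.0004 0.0457 60;0 0 0 0.0096 0.0004 0.0457 60;0 0 0 0.0096 0.0004 0.0457 60;0 0 0 0.0096 0.0004 0.0457 60;0 0 0 0.0096 0.0004 0.0457 60;0 0 0 0 0 0 60;0 0 0 0 0 0 60;0 0 0 0 0 0 60", "squeeze": 55}}

```text
t: 7.57
position: [0.4683, 0.2857, 0.024]
tool_rot: [0.713, 0.701, -0.0, 0.0]
contact_force: [0.2, -0.2, 0.5]
opening: 0.0598
gripper_force: 0.0
```

{"method": "apply_moves", "body": {"series": "0 0 0 0 0 0 0;0 0 0 0 0 0 0;0 0 0 0 0 0 0;0 0 0 0 0 0 0;0 0 0 0 0 0 0;0 0 0 0 0 -0.007 0;0 0 0 0 0 -0.007 0;0 0 -0.018 0 0 0 0;0 0 0 0 0 0 0;0 0 0 0 0 0 0"}}

```text
t: 8.4
position: [0.4679, 0.2859, 0.0338]
tool_rot: [0.707, 0.708, 0.0, -0.0]
contact_force: [0.1, 0.5, 0.6]
opening: 0.0002
gripper_force: 0.0
```

```bash
python3 - <<'E'
from h import *
go(.487,.2895,.0305,90.1)
E
```

```text
pos [0.4679 0.2859 0.0338] yaw 90.08 tilt [0.0001 0.0002] t 8.4
1 x shift [0.0048 0.0254 0.0044] mm [ 3.6 19.1  3.3]
1 x turn z -0.0003
```

```bash
python3 - <<'E'
from h import *
print(bot.get_state()['opening'])
for n in ['side','wrist','scene']: cv2.imwrite(f'pics/{n}4.png',cams.get_image(n))
a=cv2.imread('pics/side4.png')[170:270,180:280]; b=cv2.imread('pics/wrist4.png')
cv2.imwrite('pics/c4.png',np.hstack([cv2.resize(a,(384,384)),b[:,:416]]))
E
```

```text
0.0001724382408474653
```

View pics/c4.png

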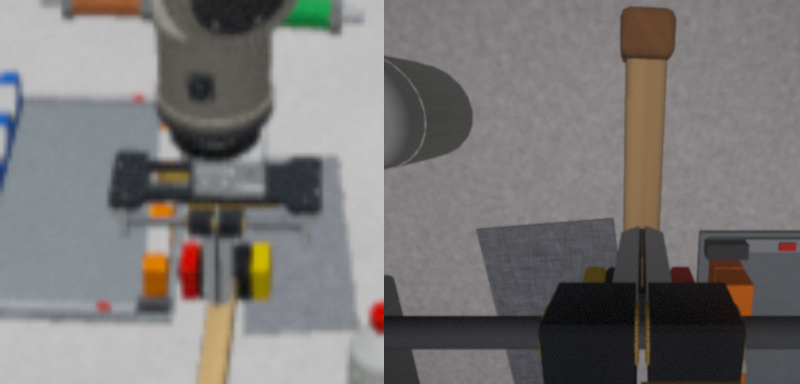

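{"method": "apply_moves", "body": {"series": "0 0 0 0 0 -0.03 0;0 0 0 0 0 -0.053 0;0 0 0 0 0 -0.053 0;0 0 0 0 0 -0.053 70;0 0 0 0 0 -0.053 70;0 0 0 -0.02 0 -0.053 70;0 0 0 -0.02 0 -0.053 70;0 0 0 -0.02 0 -0.01 70;0 0 0 -0.02 0 0 70;0 0 0 0 0 0 70;0 0 0 0 0 0 70"}}

```text
t: 9.47
position: [0.4676, 0.2257, 0.2996]
tool_rot: [0.707, 0.707, -0.001, -0.0]
contact_force: [0.1, 0.7, 0.9]
opening: 0.0505
gripper_force: 0.0
```

```bash
python3 mal.py; python3 -c "
from h import *
print(proj(cams.calibration('wrist'),[[.4665,.2866,.032],[.4679,.2859,.0168]]), bot.get_state()['opening'])"
```

```text
wood 2307 [249  17  23 133] [array([0.4678, 0.3366]), np.float64(88.512), array([0.0242, 0.1751])]
yel 286 [230 147  11  29] [array([0.4333, 0.2269]), np.float64(88.3237), array([0.0151, 0.0395])]
red 264 [274 149  11  27] [array([0.4976, 0.226 ]), np.float64(89.3658), array([0.0143, 0.0385])]
head [0.4655 0.2264] ang -0.88 facelen 0.0643 handle ang 88.77
grip [0.4664 0.2864]
pos [0.4674 0.2264 0.2994] yaw 90.06 tilt [-0.0015 -0.0009] t 9.52
8 x shift [ 0.01   -0.0001  0.0461] mm [ 60.3  -0.6 276.4]
1 x turn z 0.0157
[[257.96691701 119.1177001 ]
 [258.92618745 119.15973326]] 0.05410978974095353
```

View pics/mal.png

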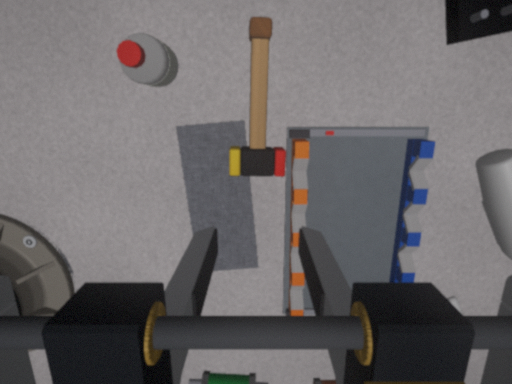

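The mallet lies where I measured it, untouched. The fingers seem to have squeezed past the handle at high force, since the opening read below 24 mm. I'll regrip lower with a gentler squeeze and check before lifting.

{"method": "apply_moves", "body": {"series": "0 0 0.0157 0.01 -0.0002 0.0463 50;0 0 0 0.01 -0.0002 0.0463 50;0 0 0 0.01 -0.0002 0.0463 50;0 0 0 0.01 -0.0002 0.0463 50;0 0 0 0.01 -0.0002 0.0463 50;0 0 0 0.01 -0.0002 0.0463 50;0 0 0 0.01 -0.0002 0.0463 50;0 0 0 0.01 -0.0002 0.0463 50;0 0 0 0 0 0 50;0 0 0 0 0 0 50;0 0 0 0 0 0 50", "squeeze": 20}}

```text
t: 10.43
position: [0.4679, 0.2862, 0.0238]
tool_rot: [0.713, 0.702, -0.0, 0.0]
contact_force: [-0.6, -1.2, 0.1]
opening: 0.0501
gripper_force: 0.0
```

{"method": "apply_moves", "body": {"series": "0 0 0 0 0 0 0;0 0 0 0 0 0 0;0 0 0 0 0 0 0;0 0 0 0 0 0 0;0 0 0 0 0 0 0;0 0 0 0 0 0 0"}}

```text
t: 10.93
position: [0.467, 0.2866, 0.0232]
tool_rot: [0.712, 0.702, -0.0, -0.0]
contact_force: [-11.5, 0.2, 17.8]
opening: 0.0139
gripper_force: 19.5
```

{"method": "apply_moves", "body": {"series": "0 0 0 0 0 0 0;0 0 0 0 0 0 0;0 0 0 0 0 0 0"}}

```text
t: 11.18
position: [0.4671, 0.287, 0.0237]
tool_rot: [0.712, 0.702, 0.0, -0.001]
contact_force: [-8.7, -0.4, 19.9]
opening: 0.0004
gripper_force: 9.3
```

```bash
python3 - <<'E'
from h import *
print(bot.tip_reach,[a for a in dir(bot) if a[0]!='_']); s=bot.get_state(); print(s)
cv2.imwrite('pics/side5.png',cams.get_image('side'))
E
```

```text
0.017 ['IKError', 'get_state', 'sign_off', 'tip_reach']
{'t': 11.1833, 'joint_positions': array([-0.93538266,  0.46213279,  0.33340491,  2.04321996, -0.23842753,
        0.67252653, -0.46182529]), 'dq': array([-9.83880451e-05,  1.54844684e-03,  2.56142693e-04,  2.19129061e-03,
        9.72734650e-04, -1.40425743e-03,  2.17939704e-04]), 'effort': array([ 2.35781752e+00, -7.04521608e+01,  1.02083373e+01, -3.00630176e+01,
        7.20930565e-01, -2.84376718e+00,  2.22141847e-03]), 'position': array([0.46711435, 0.28703566, 0.02368091]), 'tool_rot': array([ 7.12374532e-01,  7.01799219e-01,  2.27517687e-05, -6.17693260e-04]), 'contact_force': array([-8.66696433, -0.3957367 , 19.9271364 ]), 'ft_torque': array([-0.15729301,  2.30006218,  0.06183616]), 'gripper_force': 9.296398529340877, 'opening': 0.0004320345086923464}
```

{"method": "apply_moves", "body": {"series": "0 0 0 0 0 0 60;0 0 0 0 0 0 60;0 0 0 0 0 0 60;0 0 0 0 0 0 60;0 0 0 0 0 0 60;0 0 0 0 0 0 60;0 0 0 0 0 0 60;0 0 0 0 0 0 60;0 0 0 0 0 0 60;0 0 0 0 0 0 60"}}

```text
t: 12.07
position: [0.4675, 0.2864, 0.0228]
tool_rot: [0.712, 0.702, -0.0, -0.0]
contact_force: [-0.3, -0.3, -0.3]
opening: 0.0596
gripper_force: 0.0
```

{"method": "apply_moves", "body": {"series": "0 0 0 0 0 0.002 60;0 0 0 0 0 0.002 60;0 0 0 0 0 0 60"}}

```text
t: 12.32
position: [0.4674, 0.2863, 0.0195]
tool_rot: [0.712, 0.702, -0.0, -0.0]
contact_force: [0.4, 0.3, -0.5]
opening: 0.0599
gripper_force: 0.0
```

{"method": "apply_moves", "body": {"series": "0 0 0 0 0 0.002 60;0 0 0 0 0 0.002 60;0 0 0 0 0 0 60"}}

```text
t: 12.57
position: [0.4674, 0.2863, 0.0165]
tool_rot: [0.712, 0.702, -0.0, -0.0]
contact_force: [-1.3, -0.2, 0.2]
opening: 0.0597
gripper_force: 0.0
```

```bash
python3 - <<'E'
from h import *
s=bot.get_state(); print(s['position'],s['contact_force'],s['opening'])
w=cams.get_image('wrist'); a=cams.get_image('side')[190:260,205:275]
cv2.imwrite('pics/c6.png',np.hstack([cv2.resize(a,(384,384),interpolation=2),w[:,50:466]]))
E
```

```text
[0.46743119 0.28629957 0.01653032] [-1.25566261 -0.23221286  0.23989017] 0.059738613443066385
```

View pics/c6.png

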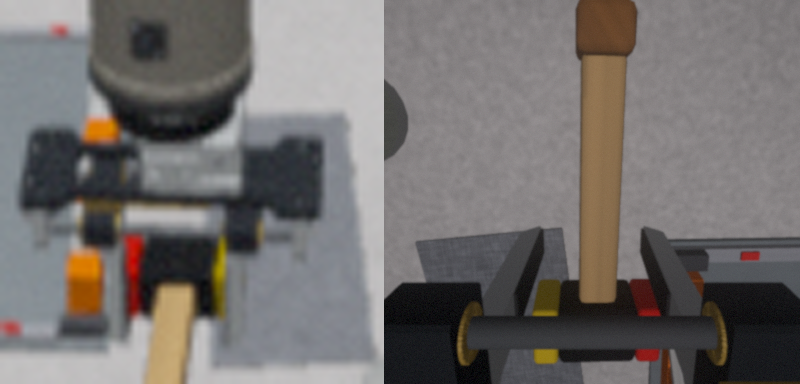

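The reported tip height is −0.5 mm with no contact, so the real tips sit higher than the readings say. I'll feel for the table.

{"method": "apply_moves", "body": {"series": "0 0 0 0 0 0.0027 60;0 0 0 0 0 0.0027 60;0 0 0 0 0 0 60"}}

```text
t: 12.92
position: [0.4674, 0.2863, 0.0124]
tool_rot: [0.712, 0.702, -0.0, -0.0]
contact_force: [0.2, -0.7, 0.6]
opening: 0.06
gripper_force: 0.0
```

{"method": "apply_moves", "body": {"series": "0 0 0 0 0 0.0027 60;0 0 0 0 0 0.0027 60;0 0 0 0 0 0 60"}}

```text
t: 13.17
position: [0.4674, 0.2863, 0.0083]
tool_rot: [0.712, 0.702, -0.0, -0.0]
contact_force: [-0.9, -0.6, -0.4]
opening: 0.0601
gripper_force: 0.0
```

{"method": "apply_moves", "body": {"series": "0 0 0 0 0 0.0027 60;0 0 0 0 0 0.0027 60;0 0 0 0 0 0 60"}}

```text
t: 13.42
position: [0.4674, 0.2863, 0.0043]
tool_rot: [0.712, 0.702, -0.0, -0.0]
contact_force: [0.9, -0.1, -0.0]
opening: 0.0598
gripper_force: 0.0
```

{"method": "apply_moves", "body": {"series": "0 0 0 0 0 0.0027 60;0 0 0 0 0 0 60"}}

```text
t: 13.58
position: [0.4675, 0.2864, 0.0024]
tool_rot: [0.712, 0.702, -0.0, -0.0]
contact_force: [0.0, 0.1, -0.3]
opening: 0.0601
gripper_force: 0.0
```

{"method": "apply_moves", "body": {"series": "0 0 0 0 0 0.0027 60;0 0 0 0 0 0 60"}}

```text
t: 13.75
position: [0.4675, 0.2864, 0.0004]
tool_rot: [0.712, 0.702, -0.0, -0.0]
contact_force: [0.1, 0.2, -0.6]
opening: 0.0599
gripper_force: 0.0
```

{"method": "apply_moves", "body": {"series": "0 0 0 0 0 0 0;0 0 0 0 0 0 0;0 0 0 0 0 0 0;0 0 0 0 0 0 0;0 0 0 0 0 0 0;0 0 0 0 0 0 0;0 0 0 0 0 0 0;0 0 0 0 0 0 0", "squeeze": 15}}

```text
t: 14.42
position: [0.4679, 0.2866, 0.0008]
tool_rot: [0.712, 0.702, 0.0, 0.0]
contact_force: [1.4, 0.9, 1.9]
opening: 0.0244
gripper_force: 14.8
```

```bash
python3 - <<'E'
from h import *
s=bot.get_state(); print(s['position'],s['contact_force'],s['opening'],s['joint_positions'].round(4))
a=cams.get_image('side');c=cams.calibration('side')
for k,z in enumerate((0,-.017,-.019)):
    p=s['position']+np.array([0,0,z]); print(proj(c,p))
for x in (.4675-.0125,.4675+.0125): print(proj(c,[x,.2864,.0]),proj(c,[x,.2864,.0004]))
cv2.imwrite('pics/c7.png',cv2.resize(a[180:270,200:290],(540,540),interpolation=2))
E
```

```text
[0.46790944 0.28657993 0.00084715] [1.39951459 0.90908715 1.93021404] 0.024397630635417684 [-0.92    0.4993  0.3164  2.0519 -0.2568  0.6266 -0.4458]
[[236.75547048 256.95016952]]
[[236.82127621 260.44685613]]
[[236.82896194 260.85537169]]
[[240.48232289 257.20214224]] [[240.48131586 257.11939152]]
[[233.27920318 256.9821475 ]] [[233.27713133 256.89940036]]
```

View pics/c7.png

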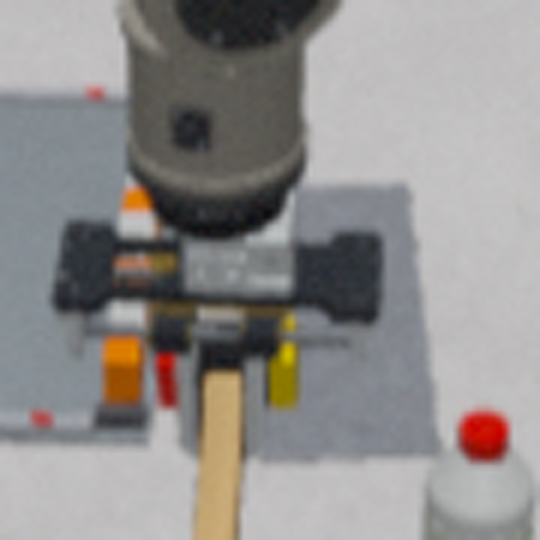

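The handle is now held properly at 24.4 mm, so the effective fingertips are roughly at TCP height. I'll lift 9 mm and tap the left end.

{"method": "apply_moves", "body": {"series": "0 0 0 0 0 -0.004 0;0 0 0 0 0 -0.004 0;0 0 -0.018 0 0 -0.004 0;0 0 0 0.004 0 0 0;0 0 0 0 0 0 0;0 0 0 0 0 0 0", "squeeze": 30}}

```text
t: 14.97
position: [0.4674, 0.2897, 0.0096]
tool_rot: [0.706, 0.708, -0.0, -0.0]
contact_force: [0.1, -0.7, -2.0]
opening: 0.0242
gripper_force: 29.6
```

{"method": "apply_moves", "body": {"series": "0 0 0 0 0.006 0 0;0 0 0 0 0.006 0 0;0 0 0 0 0.007 0 0;0 0 0 0 0.007 0 0;0 0 0 0 0 0 0;0 0 0 0 0 0 0"}}

```text
t: 15.47
position: [0.4879, 0.2892, 0.0097]
tool_rot: [0.706, 0.708, 0.0, 0.0]
contact_force: [0.2, -0.1, -3.4]
opening: 0.0245
gripper_force: 2.9
```

```bash
python3 rail.py
```

```text
[0.4879 0.2892 0.0097] [ 0.2 -0.1 -3.4]
scene
[[0.5309, -0.0263, 39.0], [0.5534, -0.0127, 2.0], [0.5546, 0.0227, 6.0], [0.5339, 0.0415, 39.0], [0.5549, 0.0535, 5.0], [0.5347, 0.1096, 36.0], [0.5582, 0.1221, 5.0], [0.5592, 0.1545, 4.0], [0.5368, 0.1782, 38.0], [0.5588, 0.1875, 4.0], [0.5617, 0.2223, 6.0], [0.5385, 0.2455, 37.0]]
```

The left end moved about 10 mm and now leads by 7.6 mm. The grip dipped for a moment but held. The right end is next.

{"method": "apply_moves", "body": {"series": "0 0 0 0 0 0 0;0 0 0 0 0 0 0;0 0 0 0 -0.012 0 0;0 0 0 0 -0.012 0 0;0 0 0 -0.046 0 0 0;0 0 0 -0.046 0 0 0;0 0 0 -0.046 0 0 0;0 0 0 -0.046 0 0 0;0 0 0 -0.046 0 0 0;0 0 0 -0.046 0 0 0;0 0 0 -0.044 0 0 0;0 0 0 0 0 0 0"}}

```text
t: 16.57
position: [0.4685, 0.0437, 0.0099]
tool_rot: [0.708, 0.706, -0.001, 0.0]
contact_force: [-0.5, -1.3, -2.7]
opening: 0.0238
gripper_force: 29.8
```

{"method": "apply_moves", "body": {"series": "0 0 0 0 0 0 0;0 0 0 0 0.008 0 0;0 0 0 0 0.007 0 0;0 0 0 0 0.007 0 0;0 0 0 0 0.007 0 0;0 0 0 0 0.006 0 0;0 0 0 0 0 0 0;0 0 0 0 0 0 0"}}

```text
t: 17.23
position: [0.4966, 0.05, 0.0096]
tool_rot: [0.706, 0.709, 0.0, 0.0]
contact_force: [-0.3, 0.9, -0.8]
opening: 0.0238
gripper_force: 29.8
```

```bash
python3 rail.py
```

```text
[0.4966 0.05   0.0096] [-0.3  0.9 -0.8]
scene
[[0.5492, -0.0263, 38.0], [0.5696, -0.0117, 4.0], [0.5462, 0.0419, 40.0], [0.5432, 0.1095, 36.0], [0.4978, 0.1697, 31.0], [0.5401, 0.1783, 36.0], [0.5617, 0.2238, 7.0], [0.5375, 0.2458, 35.0]]
```

{"method": "apply_moves", "body": {"series": "0 0 0 0 -0.015 0 0;0 0 0 0 -0.014 0 0;0 0 0 0.046 0 0 0;0 0 0 0.046 0 0 0;0 0 0 0.046 0 0 0;0 0 0 0.046 0 0 0;0 0 0 0.046 0 0 0;0 0 0 0.046 0 0 0;0 0 0 0.044 0 0 0;0 0 0 0 0 0 0;0 0 0 0 0 0 0"}}

```text
t: 18.25
position: [0.4722, 0.2911, 0.0095]
tool_rot: [0.705, 0.71, 0.0, -0.0]
contact_force: [-0.3, 0.4, -1.6]
opening: 0.0241
gripper_force: 29.8
```

{"method": "apply_moves", "body": {"series": "0 0 0 0 0.01 0 0;0 0 0 0 0.007 0 0;0 0 0 0 0.007 0 0;0 0 0 0 0.007 0 0;0 0 0 0 0.006 0 0;0 0 0 0 0.005 0 0;0 0 0 0 0 0 0;0 0 0 0 0 0 0"}}

```text
t: 18.92
position: [0.5055, 0.2889, 0.0096]
tool_rot: [0.706, 0.708, -0.0, 0.0]
contact_force: [-1.6, 0.0, 0.0]
opening: 0.0236
gripper_force: 29.9
```

```bash
python3 rail.py
```

```text
[0.5055 0.2889 0.0096] [-1.6  0.   0. ]
scene
[[0.548, -0.0261, 40.0], [0.5696, -0.0117, 4.0], [0.5707, 0.0241, 4.0], [0.5504, 0.0416, 39.0], [0.5717, 0.0537, 4.0], [0.5521, 0.1102, 35.0], [0.5762, 0.1554, 5.0], [0.5545, 0.1782, 35.0], [0.5761, 0.1867, 5.0], [0.5566, 0.246, 37.0]]
```

{"method": "apply_moves", "body": {"series": "0 0 0 0 -0.017 0 0;0 0 0 0 -0.017 0 0;0 0 0 -0.046 0 0 0;0 0 0 -0.046 0 0 0;0 0 0 -0.046 0 0 0;0 0 0 -0.046 0 0 0;0 0 0 -0.046 0 0 0;0 0 0 -0.046 0 0 0;0 0 0 -0.042 0 0 0;0 0 0 0 0 0 0;0 0 0 0 0 0 0"}}

```text
t: 19.93
position: [0.4801, 0.0492, 0.0099]
tool_rot: [0.707, 0.707, 0.0, 0.0]
contact_force: [0.1, 0.9, -2.9]
opening: 0.0234
gripper_force: 29.8
```

{"method": "apply_moves", "body": {"series": "0 0 0 0 0.01 0 0;0 0 0 0 0.008 0 0;0 0 0 0 0.008 0 0;0 0 0 0 0.007 0 0;0 0 0 0 0.007 0 0;0 0 0 0 0.006 0 0;0 0 0 0 0 0 0;0 0 0 0 0 0 0"}}

```text
t: 20.6
position: [0.5153, 0.0516, 0.0095]
tool_rot: [0.706, 0.709, 0.0, 0.0]
contact_force: [-2.1, 1.1, -0.3]
opening: 0.0234
gripper_force: 29.8
```

```bash
python3 rail.py
```

```text
[0.5153 0.0516 0.0095] [-2.1  1.1 -0.3]
scene
[[0.5685, -0.0261, 37.0], [0.5654, 0.0423, 37.0], [0.5623, 0.1104, 35.0], [0.517, 0.1707, 31.0], [0.5589, 0.1778, 37.0], [0.5786, 0.1882, 3.0], [0.5553, 0.2454, 35.0]]
```

{"method": "apply_moves", "body": {"series": "0 0 0 0 -0.019 0 0;0 0 0 0 -0.019 0 0;0 0 0 0.046 0 0 0;0 0 0 0.046 0 0 0;0 0 0 0.046 0 0 0;0 0 0 0.046 0 0 0;0 0 0 0.046 0 0 0;0 0 0 0.046 0 0 0;0 0 0 0.042 0 0 0;0 0 0 0 0 0 0;0 0 0 0 0 0 0"}}

```text
t: 21.62
position: [0.4854, 0.2918, 0.0096]
tool_rot: [0.704, 0.71, 0.001, 0.0]
contact_force: [-0.9, -0.1, -1.9]
opening: 0.0239
gripper_force: 29.8
```

{"method": "apply_moves", "body": {"series": "0 0 0 0 0.012 0 0;0 0 0 0 0.008 0 0;0 0 0 0 0.008 0 0;0 0 0 0 0.007 0 0;0 0 0 0 0.007 0 0;0 0 0 0 0.006 0 0;0 0 0 0 0 0 0;0 0 0 0 0 0 0"}}

```text
t: 22.28
position: [0.5222, 0.2891, 0.0096]
tool_rot: [0.706, 0.708, 0.0, 0.0]
contact_force: [-1.7, 0.7, 0.3]
opening: 0.0239
gripper_force: 29.8
```

```bash
python3 rail.py
```

```text
[0.5222 0.2891 0.0096] [-1.7  0.7  0.3]
scene
[[0.5677, -0.0267, 37.0], [0.5889, -0.0117, 5.0], [0.5903, 0.0221, 4.0], [0.5684, 0.0418, 39.0], [0.5901, 0.0544, 2.0], [0.5906, 0.091, 4.0], [0.5704, 0.1096, 37.0], [0.5719, 0.1784, 37.0], [0.5921, 0.1873, 3.0], [0.5939, 0.2225, 3.0], [0.5735, 0.2454, 33.0]]
```

{"method": "apply_moves", "body": {"series": "0 0 0 0 0.0015 0 0;0 0 0 0 0.0015 0 0;0 0 0 0 0 0 0"}}

```text
t: 22.63
position: [0.5235, 0.2895, 0.0096]
tool_rot: [0.706, 0.708, -0.0, -0.0]
contact_force: [-4.7, 0.4, 0.9]
opening: 0.024
gripper_force: 30.0
```

{"method": "apply_moves", "body": {"series": "0 0 0 0 0.0015 0 0;0 0 0 0 0 0 0"}}

```text
t: 22.8
position: [0.5247, 0.2896, 0.0096]
tool_rot: [0.706, 0.708, -0.0, -0.0]
contact_force: [-4.8, -0.1, 0.4]
opening: 0.0239
gripper_force: 30.0
```

{"method": "apply_moves", "body": {"series": "0 0 0 0 -0.015 0 0;0 0 0 0 -0.015 0 0;0 0 0 -0.046 0 0 0;0 0 0 -0.046 0 0 0;0 0 0 -0.046 0 0 0;0 0 0 -0.046 0 0 0;0 0 0 -0.046 0 0 0;0 0 0 -0.046 0 0 0;0 0 0 -0.042 0 0 0;0 0 0 0 0 0 0;0 0 0 0 0 0 0"}}

```text
t: 23.72
position: [0.5026, 0.0495, 0.0099]
tool_rot: [0.707, 0.707, 0.0, 0.0]
contact_force: [-0.1, 0.5, -2.5]
opening: 0.0239
gripper_force: 29.8
```

{"method": "apply_moves", "body": {"series": "0 0 0 0 0.012 0 0;0 0 0 0 0.008 0 0;0 0 0 0 0.007 0 0;0 0 0 0 0.002 0 0;0 0 0 0 0 0 0;0 0 0 0 0 0 0"}}

```text
t: 24.22
position: [0.5246, 0.0523, 0.0093]
tool_rot: [0.705, 0.709, -0.001, -0.001]
contact_force: [-6.7, 1.8, 2.1]
opening: 0.0236
gripper_force: 29.9
```

```bash
python3 rail.py
```

```text
[0.5246 0.0523 0.0093] [-6.7  1.8  2.1]
scene
[[0.5753, -0.0253, 38.0], [0.5754, 0.0425, 38.0], [0.5972, 0.0887, 5.0], [0.5751, 0.1101, 37.0], [0.5263, 0.172, 37.0], [0.5761, 0.1786, 37.0], [0.5748, 0.2462, 35.0]]
```

{"method": "apply_moves", "body": {"series": "0 0 0 0 0.002 0 0;0 0 0 0 0.001 0 0;0 0 0 0 0 0 0"}}

```text
t: 24.57
position: [0.5251, 0.0525, 0.0089]
tool_rot: [0.705, 0.709, -0.002, -0.002]
contact_force: [-13.3, 4.5, 4.4]
opening: 0.0237
gripper_force: 30.2
```

{"method": "apply_moves", "body": {"series": "0 0 0 0 -0.015 0 0;0 0 0 0 -0.015 0 0;0 0 0 0.046 0 0 0;0 0 0 0.046 0 0 0;0 0 0 0.046 0 0 0;0 0 0 0.046 0 0 0;0 0 0 0.046 0 0 0;0 0 0 0.046 0 0 0;0 0 0 0.042 0 0 0;0 0 0 0 0 0 0;0 0 0 0 0 0 0"}}

```text
t: 25.48
position: [0.503, 0.2921, 0.0095]
tool_rot: [0.704, 0.71, 0.0, -0.0]
contact_force: [-0.3, -0.5, -1.3]
opening: 0.0237
gripper_force: 29.9
```

{"method": "apply_moves", "body": {"series": "0 0 0 0 0.012 0 0;0 0 0 0 0.009 0 0;0 0 0 0 0.007 0 0;0 0 0 0 0.003 0 0;0 0 0 0 0.002 0 0;0 0 0 0 0 0 0"}}

```text
t: 25.98
position: [0.5254, 0.2894, 0.0088]
tool_rot: [0.706, 0.708, -0.003, -0.002]
contact_force: [-21.4, 4.5, 7.3]
opening: 0.0237
gripper_force: 30.7
```

```bash
python3 rail.py
```

```text
[0.5254 0.2894 0.0088] [-21.4   4.5   7.3]
scene
[[0.5754, -0.0256, 38.0], [0.5759, 0.0427, 38.0], [0.5755, 0.1104, 37.0], [0.5758, 0.1786, 37.0], [0.5748, 0.246, 35.0]]
```

Both ends are against their stops: the force rises and the rail reads square at 0.575. Now I'll return the mallet.

{"method": "apply_moves", "body": {"series": "0 0 0 0 -0.02 0 0;0 0 0 0 -0.02 0 0;0 0 0 0 0 -0.04 0;0 0 0 0 0 -0.04 0;0 0 0 -0.045 -0.02 0 0;0 0 0 -0.045 -0.02 0 0;0 0 0 -0.045 -0.02 0 0;0 0 0 -0.045 -0.02 0 0;0 0 -0.04 -0.03 -0.02 0 0;0 0 -0.045 0 0 0 0;0 0 0 0 0 0 0;0 0 0 0 0 0 0"}}

```text
t: 27.08
position: [0.4252, 0.1314, 0.07]
tool_rot: [0.675, 0.738, 0.001, 0.0]
contact_force: [0.2, 0.7, -2.5]
opening: 0.0238
gripper_force: 30.0
```

```bash
python3 -c "
from h import *
go(.4061,.130,.0045,95)"
```

```text
pos [0.4252 0.1314 0.07  ] yaw 95.13 tilt [0.001  0.0006] t 27.08
2 x shift [ 0.0002 -0.0128  0.0437] mm [  0.3 -19.2  65.5]
1 x turn z 0.0022
```

{"method": "apply_moves", "body": {"series": "0 0 0 0 -0.0128 0.02 0;0 0 0 0 -0.0128 0.02 0;0 0 0 0 0 0.02 0;0 0 0 0 0 0.016 0;0 0 0 0 0 0.008 0;0 0 0 0 0 0.004 0;0 0 0 0 0 0 0;0 0 0 0 0 0 0"}}

```text
t: 27.75
position: [0.4057, 0.1302, 0.0039]
tool_rot: [0.674, 0.739, 0.0, 0.0]
contact_force: [0.1, -0.1, -3.1]
opening: 0.0237
gripper_force: 30.0
```

{"method": "apply_moves", "body": {"series": "0 0 0 0 0 0 60;0 0 0 0 0 0 60;0 0 0 0 0 0 60;0 0 0 0 0 0 60;0 0 0 0 0 0 60;0 0 0 0 0 0 60;0 0 0 0 0 -0.03 60;0 0 0 0 0 -0.053 60;0 0 0 0 0 -0.053 60;0 0 0 0 0 -0.053 60;0 0 0 0 0 -0.053 60;0 0 0 0 0 -0.053 60"}}

```text
t: 28.75
position: [0.4048, 0.1295, 0.2271]
tool_rot: [0.674, 0.739, 0.0, 0.0]
contact_force: [1.0, 0.9, -1.0]
opening: 0.0599
gripper_force: 0.0
```

{"method": "apply_moves", "body": {"series": "0 0 0 -0.02 0.05 -0.03 60;0 0 0 -0.02 0.05 -0.03 60;0 0 0 -0.02 0.02 -0.02 60;0 0 0 0 0 0 60;0 0 0 0 0 0 60;0 0 0 0 0 0 60"}}

```text
t: 29.25
position: [0.4905, 0.0959, 0.2798]
tool_rot: [0.674, 0.739, -0.001, -0.0]
contact_force: [-0.0, 0.2, 0.0]
opening: 0.0604
gripper_force: 0.0
```

```bash
python3 - <<'E'
from meas import *
s=bot.get_state(); print(s['position'],s['opening'])
c=cams.calibration('wrist'); im=cams.get_image('wrist'); cv2.imwrite('pics/w8.png',im)
import pickle; pickle.dump(c,open('w8.pkl','wb'))
for n,lo,hi in [('or',(6,150,90),(18,255,255)),('bl',(105,150,40),(125,255,255))]:
    t=tops(im,c,lo,hi,.05,amin=50); print(n,t[np.argsort(t[:,1])].round(4).tolist())
E
```

```text
[0.4904921  0.09592234 0.27979616] 0.060360069840546544
or [[0.6275, -0.2032, 178.0], [0.5684, -0.0283, 61.0], [0.5739, 0.0412, 188.0], [0.5737, 0.1091, 212.0], [0.5735, 0.1769, 246.0], [0.5734, 0.2449, 287.0]]
bl [[0.7031, -0.0264, 136.0], [0.703, 0.0415, 160.0], [0.7029, 0.1094, 182.0], [0.7027, 0.1773, 214.0], [0.7025, 0.2453, 258.0]]
```

View pics/w8.png

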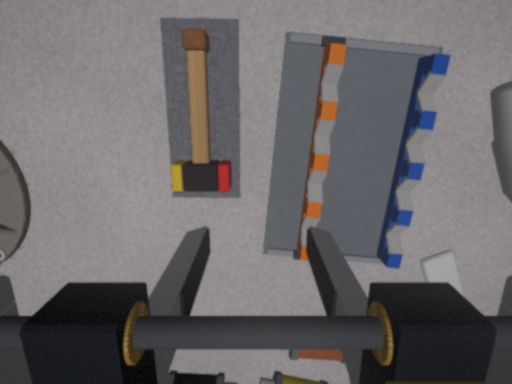

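The mallet lies flat on the mat, and the rail is home with 129 mm between the rail centres. Next are the rollers.

```bash
python3 -c "
from h import *
go(.44,-.26,.32,0)"
```

```text
pos [0.4902 0.0961 0.2797] yaw 95.34 tilt [-0.0014 -0.0003] t 29.3
10 x shift [-0.0467 -0.0111 -0.0054] mm [-349.9  -83.2  -40.1]
14 x turn z 0.1135
```

{"method": "apply_moves", "body": {"series": "0 0 0.1135 -0.0467 -0.0111 -0.0054 60;0 0 0.1135 0 0 0 60;0 0 0.1135 0 0 0 60;0 0 0.1135 0 0 0 60;0 0 0.1135 0 0 0 60;0 0 0.1135 0 0 0 60;0 0 0.1135 0 0 0 60;0 0 0.1135 0 0 0 60;0 0 0.1135 0 0 0 60;0 0 0.1135 0 0 0 60;0 0 0.1135 0 0 0 60;0 0 0.1135 0 0 0 60"}}

```text
t: 30.3
position: [0.4852, 0.0607, 0.2839]
tool_rot: [0.993, 0.116, -0.001, -0.0]
contact_force: [0.1, 0.6, 0.5]
opening: 0.0597
gripper_force: 0.0
```

{"method": "apply_moves", "body": {"series": "0 0 0.1135 0 0 0 60;0 0 0.1135 0 0 0 60;0 0 0 -0.003 0.047 -0.005 60;0 0 0 -0.003 0.047 -0.005 60;0 0 0 -0.003 0.047 -0.005 60;0 0 0 -0.003 0.047 -0.005 60;0 0 0 -0.003 0.047 -0.005 60;0 0 0 -0.003 0.047 -0.005 60;0 0 0 -0.003 0.047 -0.005 60;0 0 0 -0.003 0.047 -0.005 60;0 0 0 -0.003 0.047 -0.005 60;0 0 0 0 0 0 60"}}

```text
t: 31.3
position: [0.464, -0.2623, 0.3186]
tool_rot: [1.0, -0.003, 0.0, 0.001]
contact_force: [-0.9, -0.5, -0.0]
opening: 0.0601
gripper_force: 0.0
```

```bash
python3 - <<'E'
from h import *
s=bot.get_state(); print(s['position'],R.from_quat(s['tool_rot']).as_matrix()[:,:2].T.round(3),s['joint_positions'].round(2))
c=cams.calibration('wrist'); im=cams.get_image('wrist'); cv2.imwrite('pics/w9.png',im)
import pickle; pickle.dump(c,open('w9.pkl','wb'))
E
```

```text
[ 0.46395032 -0.26233813  0.31855034] [[ 1.    -0.006  0.   ]
 [-0.006 -1.     0.001]] [-0.43  0.11  0.92  1.8  -0.09  1.27 -1.07]
```

View pics/w9.png

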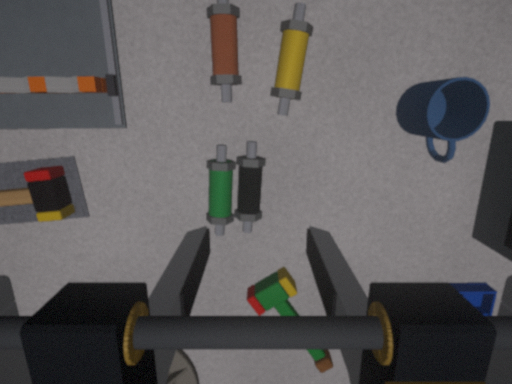

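The black roller has been knocked next to the green one: green is at (220,190) and black at (250,187), nearly touching. Red is at (224,45) and yellow at (291,60).

```bash
cat > rol.py <<'E'
from meas import *
COL={'green':((45,90,30),(85,255,255)),'yellow':((20,120,80),(32,255,255)),'red':((3,120,60),(14,255,255)),'black':((0,0,0),(180,255,50))}
def rollers(im,c,rois,z=.02):
    for k,r in rois.items():
        b=max(blobs(mask(im,*COL[k],roi=r)),key=lambda b:b[0]); p=b[3]
        q=cv2.boxPoints(cv2.minAreaRect(p.astype(np.float32))); w=plane(c,p,z); m,a,l=axis(w)
        rc=cv2.minAreaRect((w*1000).astype(np.float32))
        a=(a+90)%180-90
        print(k,'mean',m.round(4),'rect',np.round(rc[0],1),np.round(rc[1],1),'axis',round(a,1),'ext',l.round(3))
if __name__=='__main__':
    import pickle
    rollers(cv2.imread('pics/w9.png'),pickle.load(open('w9.pkl','rb')),{'green':(195,140,245,240),'black':(236,150,275,225),'red':(200,5,245,90),'yellow':(265,10,320,105)})
    go(.6,-.2,.3,0)
E
python3 rol.py
```

```text
green mean [ 0.4067 -0.2028] rect [ 405.6 -202.5] [34.6 78.6] axis -3.6 ext [0.034 0.078]
black mean [ 0.4118 -0.2496] rect [ 411.8 -249.6] [36.3 78.2] axis -3.9 ext [0.034 0.077]
red mean [ 0.6281 -0.2169] rect [ 627.  -216.9] [75.8 33.7] axis 0.4 ext [0.033 0.076]
yellow mean [ 0.6076 -0.3132] rect [ 606.7 -313.1] [35.6 79.1] axis -9.0 ext [0.035 0.078]
pos [ 0.4645 -0.2595  0.3179] yaw -0.28 tilt [-0.0009 -0.0005] t 31.35
4 x shift [ 0.0451 -0.0201  0.0059] mm [135.2 -60.2  17.8]
1 x turn z -0.0047
```

{"method": "apply_moves", "body": {"series": "0 0 -0.011 0.0436 -0.0114 0.03 66;0 0 0 0.0436 -0.0114 0.03 66;0 0 0 0.0436 -0.0114 0.03 66;0 0 0 0.0436 -0.0114 0.03 66;0 0 0 0.0436 -0.0114 0.03 66;0 0 0 0 0 0.05 66;0 0 0 0 0 0.05 66;0 0 0 0 0 0.05 66;0 0 0 0 0 0.05 66;0 0 0 0 0 0.04 66;0 0 0 0 0 0.03 66;0 0 0 0 0 0 66", "squeeze": 20}}

```text
t: 32.35
position: [0.6257, -0.2095, -0.0018]
tool_rot: [1.0, 0.006, -0.004, -0.001]
contact_force: [-0.3, 0.8, -0.6]
opening: 0.0665
gripper_force: 0.0
```

```bash
python3 -c "
from h import *
go(.6279,-.2169,.002,.4);print(bot.get_state()['contact_force'])"
```

```text
pos [ 0.6257 -0.2095 -0.0018] yaw 0.71 tilt [-0.0073  0.0027] t 32.35
1 x shift [ 0.0027  0.0098 -0.0052] mm [ 2.   7.4 -3.9]
1 x turn z 0.0052
[-0.3309549   0.78235332 -0.62099763]
```

{"method": "apply_moves", "body": {"series": "0 0 0 0 0 -0.004 66;0 0 0 0 0 0 66;0 0 0 0 0 0 66"}}

```text
t: 32.6
position: [0.6301, -0.2128, 0.0084]
tool_rot: [1.0, 0.006, 0.001, 0.0]
contact_force: [-0.9, -0.6, 0.1]
opening: 0.0659
gripper_force: 0.0
```

```bash
python3 -c "
from h import *
go(.6279,-.2169,.002,.4);print(bot.get_state()['contact_force'])"
```

```text
pos [ 0.6301 -0.2128  0.0084] yaw 0.64 tilt [ 0.0026 -0.0003] t 32.6
1 x shift [-0.003   0.0054  0.0085] mm [-2.2  4.1  6.4]
1 x turn z 0.004
[-0.87379759 -0.55331301  0.05867098]
```

{"method": "apply_moves", "body": {"series": "0 0 0.004 -0.003 0.0054 0.004 66;0 0 0 0 0 0.004 66;0 0 0 0 0 0 0;0 0 0 0 0 0 0;0 0 0 0 0 0 0;0 0 0 0 0 0 0;0 0 0 0 0 0 0;0 0 0 0 0 0 0;0 0 0 0 0 0 0;0 0 0 0 0 0 0"}}

```text
t: 33.43
position: [0.6268, -0.2169, 0.0003]
tool_rot: [1.0, 0.003, -0.0, -0.0]
contact_force: [0.7, 1.3, 2.1]
opening: 0.0375
gripper_force: 20.0
```

{"method": "apply_moves", "body": {"series": "0 0 0 0 0 -0.02 0;0 0 0 0 0 -0.03 0;0 0 0 0 0 -0.04 0;0 0 0 0 0 -0.05 0;0 0 0 0 0 -0.02 0;0 0 0 0 0 0 0"}}

```text
t: 33.93
position: [0.6284, -0.2181, 0.1248]
tool_rot: [1.0, 0.003, 0.003, 0.001]
contact_force: [0.9, -1.2, -3.4]
opening: 0.0377
gripper_force: 20.0
```

```bash
python3 -c "
from h import *
go(.638,.2113,.12,.13)"
```

```text
pos [ 0.6284 -0.2181  0.1248] yaw 0.36 tilt [ 0.0056 -0.0012] t 33.93
11 x shift [ 0.0015 -0.052   0.0005] mm [  12.2 -429.4    4.4]
1 x turn z 0.0038
```

{"method": "apply_moves", "body": {"series": "0 0 0.004 0.0015 -0.03 0 0;0 0 0 0.0015 -0.052 0 0;0 0 0 0.0015 -0.052 0 0;0 0 0 0.0015 -0.052 0 0;0 0 0 0.0015 -0.052 0 0;0 0 0 0.0015 -0.052 0 0;0 0 0 0.0015 -0.052 0 0;0 0 0 0.0015 -0.052 0 0;0 0 0 0.0015 -0.052 0 0;0 0 0 0.0015 -0.052 0 0;0 0 0 0.001 -0.052 0 0;0 0 0 0 -0.022 0 0"}}

```text
t: 34.93
position: [0.6361, 0.2187, 0.1188]
tool_rot: [1.0, 0.004, -0.001, -0.001]
contact_force: [0.6, 0.6, -2.7]
opening: 0.0374
gripper_force: 20.0
```

{"method": "apply_moves", "body": {"series": "0 0 0 0 0 0 0;0 0 0 0 0 0.03 0;0 0 0 0 0 0.03 0;0 0 0 0 0 0 0;0 0 0 0 0 0 0;0 0 0 0 0 0 0"}}

```text
t: 35.43
position: [0.6379, 0.2114, 0.076]
tool_rot: [1.0, 0.001, 0.0, 0.0]
contact_force: [0.8, 0.6, -2.4]
opening: 0.0375
gripper_force: 20.0
```

```bash
python3 -c "
from h import *
go(.638,.2113,.021,.13)
cv2.imwrite('pics/s10.png',cams.get_image('side'))"
```

```text
pos [0.6379 0.2114 0.076 ] yaw 0.1 tilt [ 0.0003 -0.0003] t 35.43
2 x shift [0.0001 0.0001 0.0366] mm [ 0.1  0.1 55. ]
1 x turn z -0.0004
```

{"method": "apply_moves", "body": {"series": "0 0 0 0 0 0.03 0;0 0 0 0 0 0.02 0;0 0 0 0 0 0.012 0;0 0 0 0 0 0.008 0;0 0 0 0 0 0.003 0;0 0 0 0 0 0 0;0 0 0 0 0 0 0"}}

```text
t: 36.07
position: [0.6379, 0.2119, 0.0211]
tool_rot: [1.0, 0.001, 0.0, -0.0]
contact_force: [-0.5, 0.5, -2.8]
opening: 0.0375
gripper_force: 20.0
```

{"method": "apply_moves", "body": {"series": "0 0 0 0 0 0 56;0 0 0 0 0 0 56;0 0 0 0 0 0 56;0 0 0 0 0 0 56;0 0 0 0 0 -0.015 56;0 0 0 0 0 -0.03 56;0 0 0 0 0 -0.05 56;0 0 0 0 0 -0.05 56;0 0 0 0 0 0 56;0 0 0 0 0 0 56"}}

```text
t: 36.9
position: [0.6388, 0.2123, 0.1324]
tool_rot: [1.0, 0.001, 0.002, -0.001]
contact_force: [-0.1, 0.2, 0.4]
opening: 0.0561
gripper_force: 0.0
```

```bash
python3 -c "
from h import *
go(.6072,-.3132,.13,-9)
a=cams.get_image('side');b=cams.get_image('scene')
cv2.imwrite('pics/c10.png',np.hstack([cv2.resize(a[170:270,150:250],(400,400),interpolation=2),cv2.resize(b[180:310,225:380],(400,336),interpolation=2)[:336].copy() if 0 else cv2.resize(b[180:310,235:365],(400,400),interpolation=2)]))"
```

```text
pos [0.6388 0.2123 0.1324] yaw 0.14 tilt [0.0037 0.0021] t 36.9
14 x shift [-0.0031  0.05    0.0001] mm [-32.9 525.5   1.2]
2 x turn z 0.0762
```

View pics/c10.png

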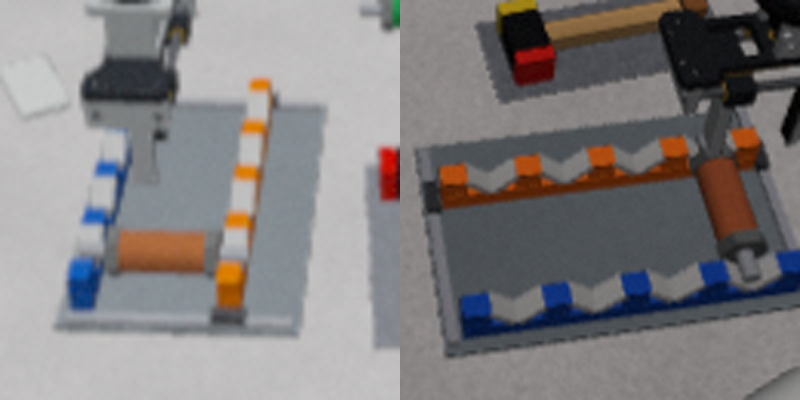

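Red is cradled in groove 3. Yellow is next.

{"method": "apply_moves", "body": {"series": "0 0 0 -0.0031 0.05 0 66;0 0 0 -0.0031 0.05 0 66;0 0 0 -0.0031 0.05 0 66;0 0 0 -0.0031 0.05 0 66;0 0 0 -0.0031 0.05 0 66;0 0 0 -0.0031 0.05 0 66;0 0 0 -0.0031 0.05 0 66;0 0 0 -0.0031 0.05 0 66;0 0 0 -0.0031 0.05 0 66;0 0 0 -0.0031 0.05 0 66;0 0 0 -0.0031 0.05 0 66;0 0 0 -0.0031 0.05 0 66"}}

```text
t: 38.0
position: [0.6097, -0.2396, 0.1282]
tool_rot: [1.0, 0.001, -0.001, -0.0]
contact_force: [0.9, -0.1, 0.0]
opening: 0.0659
gripper_force: 0.0
```

{"method": "apply_moves", "body": {"series": "0 0 0 -0.0031 0.05 0 66;0 0 0 -0.0031 0.05 0 66;0 0 0.0762 0 0 0.02 66;0 0 0.0762 0 0 0.02 66;0 0 0 0 0 0 66;0 0 0 0 0 0 66;0 0 0 0 0 0 66"}}

```text
t: 38.58
position: [0.6063, -0.3126, 0.0993]
tool_rot: [0.997, -0.077, -0.0, 0.0]
contact_force: [0.3, 0.5, 1.3]
opening: 0.0658
gripper_force: 0.0
```

```bash
python3 -c "
from rol import *
go(.6072,-.3132,.001,-9)
rollers(cams.get_image('scene'),cams.calibration('scene'),{'yellow':(125,225,175,305)})
rollers(cv2.imread('pics/scene0.png'),cams.calibration('scene'),{'yellow':(125,225,175,305)})"
```

```text
pos [ 0.6063 -0.3126  0.0993] yaw -8.8 tilt [-0.0008 -0.    ] t 38.58
3 x shift [0.0004 0.0002 0.0437] mm [ 1.   0.4 98.3]
1 x turn z 0.0033
yellow mean [ 0.5973 -0.3113] rect [ 596.8 -310.5] [37.3 77.3] axis -7.7 ext [0.036 0.076]
yellow mean [ 0.5968 -0.3121] rect [ 594.9 -311.7] [34.3 80.2] axis -7.6 ext [0.034 0.076]
```

{"method": "apply_moves", "body": {"series": "0 0 0 0.001 0.0005 0.04 66;0 0 0 0 0 0.035 66;0 0 0 0 0 0.025 66;0 0 0 0 0 0.02 66;0 0 0 0 0 0.01 66;0 0 0 0 0 0 66;0 0 0 0 0 0 66"}}

```text
t: 39.22
position: [0.6073, -0.3138, 0.0026]
tool_rot: [0.997, -0.078, 0.0, 0.0]
contact_force: [0.7, -0.6, 0.3]
opening: 0.0658
gripper_force: 0.0
```

{"method": "apply_moves", "body": {"series": "0 0 0 0 0 0 0;0 0 0 0 0 0 0;0 0 0 0 0 0 0;0 0 0 0 0 0 0;0 0 0 0 0 0 0;0 0 0 0 0 0 0;0 0 0 0 0 0 0;0 0 0 0 0 0 0"}}

```text
t: 39.88
position: [0.6073, -0.3133, 0.0022]
tool_rot: [0.997, -0.078, 0.0, -0.0]
contact_force: [-0.5, 2.8, 7.2]
opening: 0.0373
gripper_force: 20.0
```

{"method": "apply_moves", "body": {"series": "0 0 0 0 0 -0.02 0;0 0 0 0 0 -0.03 0;0 0 0 0 0 -0.04 0;0 0 0 0 0 -0.04 0;0 0 -0.076 0 0 -0.02 0;0 0 -0.076 0 0 0 0;0 0 0 0 0 0 0;0 0 0 0 0 0 0"}}

```text
t: 40.55
position: [0.6067, -0.3134, 0.1147]
tool_rot: [1.0, -0.0, 0.0, -0.0]
contact_force: [-0.4, -0.1, -3.9]
opening: 0.0373
gripper_force: 20.0
```

```bash
python3 -c "
from h import *
go(.638,.1433,.113,.13)"
```

```text
pos [ 0.6067 -0.3134  0.1147] yaw -0.03 tilt [0.0002 0.0004] t 40.55
12 x shift [ 0.0035 -0.0508  0.0002] mm [  31.1 -456.8    1.9]
1 x turn z -0.0026
```

{"method": "apply_moves", "body": {"series": "0 0 -0.0026 0.0035 -0.0508 0 0;0 0 0 0.0035 -0.0508 0 0;0 0 0 0.0035 -0.0508 0 0;0 0 0 0.0035 -0.0508 0 0;0 0 0 0.0035 -0.0508 0 0;0 0 0 0.0035 -0.0508 0 0;0 0 0 0.0035 -0.0508 0 0;0 0 0 0.0035 -0.0508 0 0;0 0 0 0.0035 -0.0508 0 0;0 0 0 0.0035 -0.0508 0 0;0 0 0 0.0035 -0.0508 0 0;0 0 0 0.0035 -0.0508 0 0"}}

```text
t: 41.55
position: [0.6356, 0.1455, 0.1137]
tool_rot: [1.0, 0.001, -0.001, 0.0]
contact_force: [0.8, -0.7, -3.3]
opening: 0.0372
gripper_force: 20.0
```

{"method": "apply_moves", "body": {"series": "0 0 0 0 0 0 0;0 0 0 0 0 0.03 0;0 0 0 0 0 0.03 0;0 0 0 0 0 0 0;0 0 0 0 0 0 0;0 0 0 0 0 0 0"}}

```text
t: 42.05
position: [0.6367, 0.1432, 0.07]
tool_rot: [1.0, 0.001, 0.0, 0.0]
contact_force: [-0.1, -0.1, -1.7]
opening: 0.0374
gripper_force: 20.0
```

```bash
python3 -c "
from h import *
go(.638,.1433,.022,.13)"
```

```text
pos [0.6367 0.1432 0.07  ] yaw 0.17 tilt [ 0.0003 -0.0004] t 42.05
2 x shift [ 0.0008 -0.0001  0.032 ] mm [ 1.2 -0.2 48. ]
1 x turn z 0.0006
```

{"method": "apply_moves", "body": {"series": "0 0 0 0.0016 0 0.026 0;0 0 0 0 0 0.018 0;0 0 0 0 0 0.012 0;0 0 0 0 0 0.006 0;0 0 0 0 0 0.002 0;0 0 0 0 0 0 0;0 0 0 0 0 0 0"}}

```text
t: 42.63
position: [0.6377, 0.1439, 0.0217]
tool_rot: [1.0, 0.002, 0.0, -0.0]
contact_force: [-0.0, 1.2, -2.3]
opening: 0.0376
gripper_force: 20.0
```

{"method": "apply_moves", "body": {"series": "0 0 0 0 0 0 54;0 0 0 0 0 0 54;0 0 0 0 0 0 54;0 0 0 0 0 0 54;0 0 0 0 0 -0.015 54;0 0 0 0 0 -0.03 54;0 0 0 0 0 -0.05 54;0 0 0 0 0 -0.05 54;0 0 0 0 0 0 54;0 0 0 0 0 0 54"}}

```text
t: 43.47
position: [0.6389, 0.1439, 0.133]
tool_rot: [1.0, 0.002, 0.002, -0.001]
contact_force: [-0.8, -0.4, -0.1]
opening: 0.0539
gripper_force: 0.0
```

```bash
python3 -c "
from rol import *
go(.46,-.23,.30,-4)
for n,r in (('scene',{'green':(165,175,212,235),'black':(135,180,185,240)}),('side',{'green':(240,155,285,190)})): rollers(cams.get_image(n),cams.calibration(n),r)
im=cams.get_image('scene');c=cams.calibration('scene')
rollers(im,c,{'red':(320,215,370,275),'yellow':(285,215,335,290)},.039)"
```

```text
pos [0.6389 0.1439 0.133 ] yaw 0.27 tilt [0.0037 0.0018] t 43.47
12 x shift [-0.02    0.0414 -0.0187] mm [-180.   372.8 -168.3]
1 x turn z 0.0712
green mean [ 0.3992 -0.2016] rect [ 400. -202.] [34.5 81.8] axis 0.2 ext [0.037 0.078]
black mean [ 0.4146 -0.2471] rect [ 414.8 -247.9] [ 50.8 124. ] axis -3.7 ext [0.041 0.114]
green mean [ 0.4139 -0.2111] rect [ 413.7 -213.4] [73.8 68.7] axis -25.5 ext [0.068 0.077]
red mean [0.6163 0.2216] rect [611.  220.9] [ 52.1 125.5] axis -25.5 ext [0.043 0.111]
yellow mean [0.6272 0.1455] rect [627.  145.5] [37.  81.7] axis -2.8 ext [0.037 0.078]
```

{"method": "apply_moves", "body": {"series": "0 0 0.0712 0 0 0 32;0 0 0 -0.0231 0.0466 0 32;0 0 0 -0.0231 0.0466 0 32;0 0 0 -0.0231 0.0466 0 32;0 0 0 -0.0231 0.0466 0 32;0 0 0 -0.0231 0.0466 0 32;0 0 0 -0.0231 0.0466 0 32;0 0 0 -0.0231 0.0466 0 32;0 0 0 -0.0231 0.0466 0 32;0 0 0 -0.0231 0.0466 0 32;0 0 0 -0.0231 0.0466 0 32;0 0 0 -0.0231 0.0466 0 32"}}

```text
t: 44.62
position: [0.4189, -0.2275, 0.1295]
tool_rot: [0.999, -0.035, -0.001, -0.0]
contact_force: [0.6, 0.0, -0.9]
opening: 0.0319
gripper_force: 0.0
```

{"method": "apply_moves", "body": {"series": "0 0 0 0 0 0.02 32;0 0 0 0 0 0.02 32;0 0 0 0 0 0 32;0 0 0 0 0 0 32;0 0 0 0 0 0 32"}}

```text
t: 45.03
position: [0.4206, -0.2264, 0.1002]
tool_rot: [0.999, -0.035, -0.0, 0.0]
contact_force: [0.3, 0.7, 0.7]
opening: 0.0323
gripper_force: 0.0
```

```bash
python3 -c "
from h import *
go(.4757,-.254,.002,-3.9)"
```

```text
pos [ 0.4206 -0.2264  0.1002] yaw -3.98 tilt [-0.0009 -0.0003] t 45.03
3 x shift [0.0253 0.0105 0.0436] mm [56.9 23.7 98.2]
1 x turn z -0.0014
```

{"method": "apply_moves", "body": {"series": "0 0 0 0.038 0.0158 0 32;0 0 0 0.038 0.0158 0 32;0 0 0 0 0 0.03 32;0 0 0 0 0 0.03 32;0 0 0 0 0 0 32;0 0 0 0 0 0 32"}}

```text
t: 45.53
position: [0.4755, -0.2539, 0.0552]
tool_rot: [0.999, -0.035, -0.001, 0.0]
contact_force: [0.1, 0.3, 0.4]
opening: 0.0319
gripper_force: 0.0
```

```bash
python3 -c "
from h import *
go(.4757,-.254,.002,-3.9)"
```

```text
pos [ 0.4755 -0.2539  0.0552] yaw -3.98 tilt [-0.0017 -0.    ] t 45.53
2 x shift [0.0002 0.0001 0.0355] mm [ 0.3  0.1 53.2]
1 x turn z -0.0014
```

{"method": "apply_moves", "body": {"series": "0 0 0 0 0 0.03 32;0 0 0 0 0 0.02 32;0 0 0 0 0 0.014 32;0 0 0 0 0 0.006 32;0 0 0 0 0 0 32;0 0 0 0 0 0 0;0 0 0 0 0 0 0;0 0 0 0 0 0 0;0 0 0 0 0 0 0;0 0 0 0 0 0 0;0 0 0 0 0 0 0", "squeeze": 20}}

```text
t: 46.45
position: [0.4764, -0.2541, 0.0032]
tool_rot: [0.999, -0.035, 0.0, -0.0]
contact_force: [0.5, 1.8, 7.8]
opening: 0.0151
gripper_force: 20.0
```

{"method": "apply_moves", "body": {"series": "0 0 0 0 0.008 0 0;0 0 0 0 0.008 0 0;0 0 0 0 0.008 0 0;0 0 0 0 0.008 0 0;0 0 0 0 0.008 0 0;0 0 0 0 0 0 0"}}

```text
t: 46.95
position: [0.4742, -0.2843, 0.0032]
tool_rot: [0.999, -0.035, 0.0, -0.0]
contact_force: [1.1, 2.4, 8.5]
opening: 0.0155
gripper_force: 20.0
```

{"method": "apply_moves", "body": {"series": "0 0 0 0 0 0 34;0 0 0 0 0 0 34;0 0 0 0 0 0 34;0 0 0 0 0 -0.03 34;0 0 0 0 0 -0.05 60;0 0 0 0 0 -0.05 60;0 0 0 -0.01 -0.02 -0.05 60;0 0 0 -0.01 -0.02 -0.05 60;0 0 0 0 -0.02 -0.05 60;0 0 0 0 0 -0.05 60;0 0 0 0 0 0 60;0 0 0 0 0 0 60"}}

```text
t: 47.95
position: [0.463, -0.2377, 0.2517]
tool_rot: [0.999, -0.034, 0.002, -0.0]
contact_force: [-0.5, 0.7, -0.5]
opening: 0.0601
gripper_force: 0.0
```

```bash
python3 - <<'E'
from rol import *
go(.45,-.23,.3,0)
c=cams.calibration('wrist'); im=cams.get_image('wrist'); cv2.imwrite('pics/w11.png',im)
m=proj(c,[[.406,-.203,.02],[.412,-.285,.02]]); print(m)
for k in('green','black'):
    print(k,[(b[0],b[1].round(0).tolist(),b[2].tolist()) for b in blobs(mask(im,*COL[k]),150)])
E
```

```text
pos [ 0.463  -0.2377  0.2517] yaw -3.91 tilt [0.0037 0.0008] t 47.95
2 x shift [-0.0089 -0.0046 -0.0323] mm [-13.3  -6.9 -48.4]
1 x turn z -0.0652
[[235.16233497 208.13341184]
 [292.9339644  200.36539087]]
green [(1274, [235.0, 208.0], [222, 181, 26, 54]), (457, [297.0, 307.0], [280, 293, 36, 24]), (418, [337.0, 362.0], [320, 349, 31, 35])]
black [(2291, [466.0, 95.0], [435, 58, 68, 71]), (1113, [502.0, 96.0], [488, 61, 24, 66]), (1326, [289.0, 204.0], [276, 176, 27, 55]), (1510, [43.0, 220.0], [16, 198, 53, 43]), (29006, [261.0, 331.0], [0, 230, 512, 154])]
```

```bash
python3 - <<'E'
from rol import *
rollers(cv2.imread('pics/w11.png'),cams.calibration('wrist'),{'green':(210,170,262,240),'black':(268,170,312,236)})
go(.4062,-.2027,.10,-3.6)
E
```

```text
green mean [ 0.4051 -0.2028] rect [ 405.1 -202.4] [34.9 78.7] axis -3.9 ext [0.035 0.077]
black mean [ 0.4061 -0.2795] rect [ 406.5 -279.9] [37.4 79.5] axis -3.3 ext [0.035 0.078]
pos [ 0.4622 -0.2376  0.2503] yaw -3.94 tilt [0.0013 0.0008] t 48.0
5 x shift [-0.0156 -0.0082  0.0401] mm [-58.5 -30.8 150.2]
1 x turn z -0.0056
```

{"method": "apply_moves", "body": {"series": "0 0 0 -0.0395 -0.0205 0.01 58;0 0 0 -0.0395 -0.0205 0.01 58;0 0 0 0 0 0.05 58;0 0 0 0 0 0.05 58;0 0 0 0 0 0.05 58;0 0 0 0 0 0.04 58;0 0 0 0 0 0 58;0 0 0 0 0 0 58;0 0 0 0 0 0 58"}}

```text
t: 48.75
position: [0.4074, -0.2057, 0.0943]
tool_rot: [0.999, -0.036, -0.0, 0.0]
contact_force: [0.1, 0.2, 0.4]
opening: 0.0579
gripper_force: 0.0
```

```bash
python3 -c "
from h import *
go(.4053,-.2027,.0015,-3.8)"
```

```text
pos [ 0.4074 -0.2057  0.0943] yaw -4.1 tilt [-0.001  -0.0007] t 48.75
3 x shift [-0.001  -0.0013  0.0413] mm [-2.2 -2.9 92.8]
1 x turn z -0.0051
```

{"method": "apply_moves", "body": {"series": "0 0 -0.005 -0.003 -0.0039 0.04 58;0 0 0 0 0 0.035 58;0 0 0 0 0 0.025 58;0 0 0 0 0 0.016 58;0 0 0 0 0 0.007 58;0 0 0 0 0 0 58;0 0 0 0 0 0 58"}}

```text
t: 49.33
position: [0.4065, -0.2019, 0.0025]
tool_rot: [0.999, -0.032, 0.001, -0.0]
contact_force: [1.3, 0.1, 0.3]
opening: 0.0583
gripper_force: 0.0
```

{"method": "apply_moves", "body": {"series": "0 0 0 0 0 0 0;0 0 0 0 0 0 0;0 0 0 0 0 0 0;0 0 0 0 0 0 0;0 0 0 0 0 0 0;0 0 0 0 0 0 0;0 0 0 0 0 0 0;0 0 0 0 0 0 0"}}

```text
t: 50.0
position: [0.406, -0.2016, 0.0017]
tool_rot: [0.999, -0.032, 0.0, -0.0]
contact_force: [-1.0, 2.9, 12.2]
opening: 0.0373
gripper_force: 20.0
```

{"method": "apply_moves", "body": {"series": "0 0 0 0 0 -0.02 0;0 0 0 0 0 -0.03 0;0 0 0 0 0 -0.04 0;0 0 0 0 0 -0.04 0;0 0 -0.064 0 0 -0.02 0;0 0 0 0 0 0 0;0 0 0 0 0 0 0"}}

```text
t: 50.58
position: [0.406, -0.2011, 0.1139]
tool_rot: [1.0, 0.001, 0.001, -0.001]
contact_force: [0.6, 0.4, -2.3]
opening: 0.0376
gripper_force: 20.0
```

```bash
python3 -c "
from h import *
go(.6383,.0753,.113,.13)"
```

```text
pos [ 0.406  -0.2011  0.1139] yaw 0.13 tilt [0.0014 0.0012] t 50.58
10 x shift [ 0.0311 -0.0368  0.0002] mm [ 232.9 -275.9    1.6]
1 x turn z -0.0
```

{"method": "apply_moves", "body": {"series": "0 0 0 0.0311 -0.0368 0 0;0 0 0 0.0311 -0.0368 0 0;0 0 0 0.0311 -0.0368 0 0;0 0 0 0.0311 -0.0368 0 0;0 0 0 0.0311 -0.0368 0 0;0 0 0 0.0311 -0.0368 0 0;0 0 0 0.0311 -0.0368 0 0;0 0 0 0.0311 -0.0368 0 0;0 0 0 0.0311 -0.0368 0 0;0 0 0 0.0311 -0.0368 0 0;0 0 0 0 0 0 0;0 0 0 0 0 0 0"}}

```text
t: 51.58
position: [0.6379, 0.0764, 0.1107]
tool_rot: [1.0, 0.002, -0.002, 0.0]
contact_force: [-0.4, -1.1, -3.2]
opening: 0.0375
gripper_force: 20.0
```

{"method": "apply_moves", "body": {"series": "0 0 0 0 0 0.03 0;0 0 0 0 0 0.03 0;0 0 0 0 0 0 0;0 0 0 0 0 0 0;0 0 0 0 0 0 0"}}

```text
t: 52.0
position: [0.6381, 0.0738, 0.069]
tool_rot: [1.0, 0.0, -0.0, 0.0]
contact_force: [-0.9, 0.1, -2.5]
opening: 0.0372
gripper_force: 20.0
```

```bash
python3 -c "
from h import *
go(.6385,.0753,.0215,.13)"
```

```text
pos [0.6381 0.0738 0.069 ] yaw 0.02 tilt [-0.0006 -0.0001] t 52.0
2 x shift [ 0.0003 -0.001   0.0317] mm [ 0.4 -1.5 47.5]
1 x turn z -0.0018
```

{"method": "apply_moves", "body": {"series": "0 0 0 0.0006 -0.002 0.026 0;0 0 0 0 0 0.018 0;0 0 0 0 0 0.012 0;0 0 0 0 0 0.006 0;0 0 0 0 0 0.0015 0;0 0 0 0 0 0 0;0 0 0 0 0 0 0"}}

```text
t: 52.58
position: [0.6405, 0.0761, 0.023]
tool_rot: [1.0, 0.001, 0.002, -0.001]
contact_force: [-1.1, -0.8, 18.0]
opening: 0.0373
gripper_force: 20.0
```

{"method": "apply_moves", "body": {"series": "0 0 0 0 0 0 54;0 0 0 0 0 0 54;0 0 0 0 0 0 54;0 0 0 0 0 0 54;0 0 0 0 0 -0.015 54;0 0 0 0 0 -0.03 54;0 0 0 0 0 -0.05 54;0 0 0 0 0 -0.05 54;0 0 0 0 0 0 54;0 0 0 0 0 0 54"}}

```text
t: 53.42
position: [0.6398, 0.0764, 0.1325]
tool_rot: [1.0, 0.001, 0.002, -0.001]
contact_force: [-0.2, 0.1, -0.0]
opening: 0.0541
gripper_force: 0.0
```

```bash
python3 -c "
from rol import *
go(.4063,-.2797,.10)
rollers(cams.get_image('scene'),cams.calibration('scene'),{'black':(135,180,185,240)})"
```

```text
pos [0.6398 0.0764 0.1325] yaw 0.13 tilt [0.0032 0.0015] t 53.42
11 x shift [-0.0284  0.0431  0.0038] mm [-234.4  355.6   31.2]
black mean [ 0.4116 -0.2783] rect [ 414.1 -279.5] [ 39.3 119.5] axis -1.3 ext [0.039 0.112]
```

{"method": "apply_moves", "body": {"series": "0 0 0 -0.0284 0.0431 0 60;0 0 0 -0.0284 0.0431 0 60;0 0 0 -0.0284 0.0431 0 60;0 0 0 -0.0284 0.0431 0 60;0 0 0 -0.0284 0.0431 0 60;0 0 0 -0.0284 0.0431 0 60;0 0 0 -0.0284 0.0431 0 60;0 0 0 -0.0284 0.0431 0 60;0 0 0 -0.0284 0.0431 0 60;0 0 0 -0.0284 0.0431 0 60;0 0 0.057 -0.0284 0.0431 0 60;0 0 0 0 0 0.02 60"}}

```text
t: 54.47
position: [0.4014, -0.2855, 0.1162]
tool_rot: [0.999, -0.034, 0.001, 0.001]
contact_force: [-0.0, -0.4, -0.8]
opening: 0.0604
gripper_force: 0.0
```

{"method": "apply_moves", "body": {"series": "0 0 0 0 0 0.02 60;0 0 0 0 0 0 60;0 0 0 0 0 0 60;0 0 0 0 0 0 60"}}

```text
t: 54.8
position: [0.405, -0.2797, 0.1]
tool_rot: [1.0, -0.029, -0.001, -0.0]
contact_force: [0.1, -0.4, -0.4]
opening: 0.0599
gripper_force: 0.0
```

```bash
python3 -c "
from h import *
go(.4065,-.2797,.0015,-3.3)"
```

```text
pos [ 0.405  -0.2797  0.1   ] yaw -3.28 tilt [-0.0012  0.0001] t 54.8
3 x shift [ 0.0007 -0.      0.0438] mm [ 1.6 -0.1 98.5]
1 x turn z 0.0003
```

{"method": "apply_moves", "body": {"series": "0 0 0 0.002 0 0.04 60;0 0 0 0 0 0.035 60;0 0 0 0 0 0.025 60;0 0 0 0 0 0.02 60;0 0 0 0 0 0.011 60;0 0 0 0 0 0 60;0 0 0 0 0 0 60"}}

```text
t: 55.38
position: [0.4068, -0.2799, 0.0021]
tool_rot: [1.0, -0.029, -0.0, -0.0]
contact_force: [1.1, -0.4, -0.1]
opening: 0.0599
gripper_force: 0.0
```

{"method": "apply_moves", "body": {"series": "0 0 0 0 0 0 0;0 0 0 0 0 0 0;0 0 0 0 0 0 0;0 0 0 0 0 0 0;0 0 0 0 0 0 0;0 0 0 0 0 0 0;0 0 0 0 0 0 0;0 0 0 0 0 0 0"}}

```text
t: 56.05
position: [0.407, -0.2798, 0.0021]
tool_rot: [1.0, -0.029, 0.0, -0.0]
contact_force: [-0.5, 2.6, 9.1]
opening: 0.0373
gripper_force: 20.0
```

{"method": "apply_moves", "body": {"series": "0 0 0 0 0 -0.02 0;0 0 0 0 0 -0.03 0;0 0 0 0 0 -0.04 0;0 0 0 0 0 -0.04 0;0 0 -0.057 0 0 -0.02 0;0 0 0 0 0 0 0;0 0 0 0 0 0 0"}}

```text
t: 56.63
position: [0.4071, -0.2795, 0.1143]
tool_rot: [1.0, 0.001, 0.001, -0.0]
contact_force: [-0.0, 1.2, -2.7]
opening: 0.0374
gripper_force: 20.0
```

```bash
python3 -c "
from rol import *
go(.6386,.0073,.113,.13)
c=cams.calibration('scene');im=cams.get_image('scene');cv2.imwrite('pics/s12.png',im)
rollers(im,c,{'red':(320,215,370,275),'yellow':(295,215,345,290),'green':(265,215,320,290)},.039)"
```

```text
pos [ 0.4071 -0.2795  0.1143] yaw 0.12 tilt [0.0014 0.0006] t 56.63
10 x shift [ 0.0309 -0.0382  0.0002] mm [ 232.1 -286.3    1.8]
1 x turn z -0.0002
red mean [0.6159 0.2218] rect [610.7 221. ] [ 52.1 124.9] axis -25.4 ext [0.043 0.11 ]
yellow mean [0.627  0.1457] rect [626.9 145.8] [36.5 81.6] axis -2.1 ext [0.036 0.077]
green mean [0.6265 0.0784] rect [626.6  78.4] [74.  38.8] axis -0.6 ext [0.039 0.07 ]
```

{"method": "apply_moves", "body": {"series": "0 0 0 0.0309 -0.0382 0 0;0 0 0 0.0309 -0.0382 0 0;0 0 0 0.0309 -0.0382 0 0;0 0 0 0.0309 -0.0382 0 0;0 0 0 0.0309 -0.0382 0 0;0 0 0 0.0309 -0.0382 0 0;0 0 0 0.0309 -0.0382 0 0;0 0 0 0.0309 -0.0382 0 0;0 0 0 0.0309 -0.0382 0 0;0 0 0 0.0309 -0.0382 0 0;0 0 0 0 0 0 0;0 0 0 0 0 0 0"}}

```text
t: 57.68
position: [0.6376, 0.009, 0.1114]
tool_rot: [1.0, 0.002, -0.002, 0.0]
contact_force: [0.8, -0.9, -2.5]
opening: 0.0373
gripper_force: 20.0
```

{"method": "apply_moves", "body": {"series": "0 0 0 0 0 0.03 0;0 0 0 0 0 0.03 0;0 0 0 0 0 0 0;0 0 0 0 0 0 0;0 0 0 0 0 0 0"}}

```text
t: 58.1
position: [0.6376, 0.0061, 0.0695]
tool_rot: [1.0, 0.0, -0.0, 0.0]
contact_force: [0.2, 0.3, -1.5]
opening: 0.0375
gripper_force: 20.0
```

```bash
python3 -c "
from h import *
go(.6386,.0073,.0225,.13)"
```

```text
pos [0.6376 0.0061 0.0695] yaw 0.03 tilt [-0.0006 -0.0002] t 58.1
2 x shift [ 0.0007 -0.0008  0.0313] mm [ 1.  -1.2 47. ]
1 x turn z -0.0017
```

{"method": "apply_moves", "body": {"series": "0 0 0 0.0013 -0.0016 0.026 0;0 0 0 0 0 0.018 0;0 0 0 0 0 0.012 0;0 0 0 0 0 0.005 0;0 0 0 0 0 0.001 0;0 0 0 0 0 0 0;0 0 0 0 0 0 0"}}

```text
t: 58.68
position: [0.6402, 0.0081, 0.0243]
tool_rot: [1.0, 0.001, 0.001, -0.0]
contact_force: [-1.4, 1.3, 16.4]
opening: 0.0381
gripper_force: 20.0
```

{"method": "apply_moves", "body": {"series": "0 0 0 0 0 0 54;0 0 0 0 0 0 54;0 0 0 0 0 0 54;0 0 0 0 0 0 54;0 0 0 0 0 -0.015 54;0 0 0 0 0 -0.03 54;0 0 0 0 0 -0.05 54;0 0 0 0 0 -0.05 54;0 0 0 0 0 -0.05 54;0 0 0 0 0 -0.05 54;0 0 0 0 0 -0.03 54"}}

```text
t: 59.6
position: [0.6394, 0.0075, 0.2334]
tool_rot: [1.0, 0.001, 0.001, -0.0]
contact_force: [-0.2, 1.7, -0.1]
opening: 0.0542
gripper_force: 0.0
```

{"method": "apply_moves", "body": {"series": "0 0 0 -0.04 0.03 0 54;0 0 0 -0.04 0.03 0 54;0 0 0 -0.04 0.03 0 54;0 0 0 -0.04 0.03 0 54;0 0 0 -0.04 0.03 0 54;0 0 0 0 0.04 0 54;0 0 0 0 0.04 0 54;0 0 0 0 0.04 0 54;0 0 0 0 0 0 54;0 0 0 0 0 0 54;0 0 0 0 0 0 54"}}

```text
t: 60.52
position: [0.4889, -0.1946, 0.229]
tool_rot: [1.0, 0.001, -0.0, -0.0]
contact_force: [-0.5, 0.6, -0.4]
opening: 0.0536
gripper_force: 0.0
```

```bash
python3 -c "
from h import *
b=cams.get_image('scene'); a=cams.get_image('side'); print(bot.get_state()['position'])
cv2.imwrite('pics/fin.png',np.hstack([cv2.resize(a[165:290,150:290],(400,357),interpolation=2),cv2.resize(b[145:305,215:395],(400,357),interpolation=2)]))"
```

```text
[ 0.48927231 -0.19356157  0.22885871]
```

View pics/fin.png

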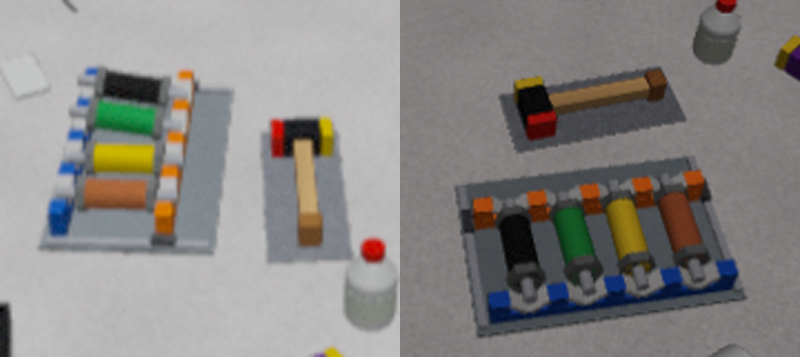

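The final view shows all four rollers across the rails and the mallet on its mat. I'll check that they're all seated at the same height.

```bash
python3 - <<'E'
from rol import *
R0={'black':(.6385,.0073),'green':(.6384,.0753),'yellow':(.6382,.1433),'red':(.6381,.2113)}
for n in('scene','side','scene','side')[:2]:
    c=cams.calibration(n); im=cams.get_image(n)
    for k,(x,y) in R0.items():
        p=proj(c,[x,y,.039])[0]; q=proj(c,[[x,y,.044],[x-.03,y,.039],[x+.03,y,.039]])
        lo,hi=COL[k]; hi=(180,120,60) if k=='black' else hi
        if k=='red': lo,hi=(3,120,40),(9,235,255)
        a=q[1:].min(0)-[9,9]; b=q[1:].max(0)+[9,9]
        bs=blobs(mask(im,lo,hi,tuple(int(v) for v in (*a,*b))),10); B=max(bs,key=lambda t:t[0])
        d=B[1]-p; print(n,k,B[0],'resid px',d.round(1),'5mm up px',(q[0]-p).round(1), 'ax',[np.round(v,3) for v in axis(plane(c,B[3],.039))][1:])
t=tops(cams.get_image('scene'),cams.calibration('scene'),(6,150,90),(18,255,255),.05,vfrac=.9,roi=(235,185,370,265),amin=12); print(t.round(4).tolist())
E
```

```text
scene black 474 resid px [ 0.3 -0.9] 5mm up px [ 0.1 -0.9] ax [np.float64(178.357), array([0.042, 0.106])]
scene green 311 resid px [ 0.2 -3.8] 5mm up px [ 0.2 -0.9] ax [np.float64(179.364), array([0.039, 0.07 ])]
scene yellow 318 resid px [-0.2 -3.5] 5mm up px [ 0.2 -0.9] ax [np.float64(177.787), array([0.036, 0.077])]
scene red 316 resid px [-0.4 -3.3] 5mm up px [ 0.3 -1. ] ax [np.float64(175.871), array([0.037, 0.078])]
side black 155 resid px [-2.  -2.2] 5mm up px [-0.1 -1. ] ax [np.float64(160.522), array([0.049, 0.081])]
side green 198 resid px [-2.  -2.8] 5mm up px [-0.1 -1. ] ax [np.float64(159.757), array([0.056, 0.083])]
side yellow 199 resid px [ 0.3 -0.2] 5mm up px [-0.1 -1. ] ax [np.float64(171.243), array([0.053, 0.079])]Traceback (most recent call last):
  File "<stdin>", line 10, in <module>
ValueError: max() iterable argument is empty
```

Black and green look high at the blue end and shifted about +7 mm in x, so their flanges probably rest on the blue rail. I'll measure them from above.

{"method": "apply_moves", "body": {"series": "0 0 0 0.003 -0.045 -0.013 54;0 0 0 0.003 -0.045 -0.013 54;0 0 0 0.003 -0.045 -0.013 54;0 0 0 0.003 -0.045 -0.013 54;0 0 0 0.003 -0.045 -0.013 54;0 0 0 0.003 -0.045 -0.013 54;0 0 0 0.003 -0.045 -0.013 54;0 0 0 0.003 -0.045 -0.013 54;0 0 0 0 0 -0.013 54;0 0 0 0 0 0 54;0 0 0 0 0 0 54;0 0 0 0 0 0 54"}}

```text
t: 61.72
position: [0.5063, 0.0746, 0.3161]
tool_rot: [1.0, 0.001, -0.0, -0.0]
contact_force: [0.5, -0.1, -0.5]
opening: 0.054
gripper_force: 0.0
```

```bash
cat > chk.py <<'E'
from rol import *
s=bot.get_state();print(s['position'].round(4),round(s['t'],1))
c=cams.calibration('wrist'); im=cams.get_image('wrist'); cv2.imwrite('pics/chk.png',im)
R0={'black':(.6385,.0073),'green':(.6384,.0753),'yellow':(.6382,.1433),'red':(.6381,.2113)}
for k,(x,y) in R0.items():
    q=proj(c,[[x-.042,y-.02,.05],[x+.042,y-.02,.05],[x-.042,y+.02,.05],[x+.042,y+.02,.05]])
    lo,hi=COL[k]; hi=(180,120,60) if k=='black' else hi
    if k=='red': hi=(9,235,255)
    B=max(blobs(mask(im,lo,hi,tuple(int(v) for v in (*q.min(0),*q.max(0)))),10),key=lambda t:t[0])
    w=plane(c,B[3],.045); m,a,l=axis(w); print(k,B[0],B[1].round(0),m.round(4),round((a+90)%180-90,1),l.round(3),'x range',np.percentile(w[:,0],[1,99]).round(4))
for n,lo,hi in [('or',(6,150,90),(18,255,255)),('bl',(105,150,40),(125,255,255))]:
    t=tops(im,c,lo,hi,.05,amin=50); print(n,t[np.argsort(t[:,1])].round(4).tolist())
E
python3 chk.py
```

```text
[0.5063 0.0746 0.3161] 61.7
black 1769 [307.  61.] [0.6436 0.0061] -1.0 [0.038 0.08 ] x range [0.6038 0.6821]
green 1685 [257.  61.] [0.6439 0.0748] -0.2 [0.036 0.079] x range [0.6037 0.6819]
yellow 1575 [207.  66.] [0.6372 0.1426] -0.7 [0.036 0.077] x range [0.5982 0.6734]
red 1314 [158.  64.] [0.6392 0.2106] -2.2 [0.034 0.076] x range [0.5994 0.6744]
or [[0.5744, -0.0271, 200.0], [0.5741, 0.0408, 195.0], [0.574, 0.1085, 197.0], [0.5739, 0.1765, 201.0], [0.6306, 0.2083, 579.0], [0.5736, 0.2446, 201.0]]
bl [[0.7038, -0.027, 257.0], [0.7034, 0.0411, 244.0], [0.7031, 0.1091, 242.0], [0.7029, 0.1768, 239.0], [0.7026, 0.2446, 236.0]]
```

```bash
python3 -c "
from h import *
go(.640,.0073,.1,.13)"
```

```text
pos [0.5063 0.0745 0.3161] yaw 0.05 tilt [-0.001   0.0002] t 61.77
7 x shift [0.0255 0.0128 0.0411] mm [133.8  67.3 215.9]
1 x turn z -0.0013
```

{"method": "apply_moves", "body": {"series": "0 0 0 0.0357 0.018 0.03 54;0 0 0 0.0357 0.018 0.03 54;0 0 0 0.0357 0.018 0.03 54;0 0 0 0.0357 0.018 0.03 54;0 0 0 0.0357 0.018 0.03 54;0 0 0 0 0 0.05 54;0 0 0 0 0 0.05 54;0 0 0 0 0 0.037 54;0 0 0 0 0 0 54;0 0 0 0 0 0 54;0 0 0 0 0 0 54"}}

```text
t: 62.68
position: [0.6391, 0.0087, 0.1046]
tool_rot: [1.0, 0.001, 0.0, -0.0]
contact_force: [0.9, -0.3, 0.4]
opening: 0.0538
gripper_force: 0.0
```

```bash
python3 -c "
from h import *
go(.640,.0073,.024,.13)"
```

```text
pos [0.6391 0.0087 0.1046] yaw 0.07 tilt [0.0008 0.0001] t 62.68
3 x shift [0.0004 0.0006 0.0358] mm [ 0.8  1.4 80.6]
1 x turn z -0.001
```

{"method": "apply_moves", "body": {"series": "0 0 0 0.001 0.0018 0.04 54;0 0 0 0 0 0.03 54;0 0 0 0 0 0.022 54;0 0 0 0 0 0.012 54;0 0 0 0 0 0.003 54;0 0 0 0 0 0 54;0 0 0 0 0 0 0;0 0 0 0 0 0 0;0 0 0 0 0 0 0;0 0 0 0 0 0 0;0 0 0 0 0 0 0;0 0 0 0 0 0 0"}}

```text
t: 63.68
position: [0.6398, 0.0081, 0.0236]
tool_rot: [1.0, 0.001, 0.0, -0.0]
contact_force: [0.3, -0.2, 8.0]
opening: 0.0373
gripper_force: 20.0
```

{"method": "apply_moves", "body": {"series": "0 0 0 0 0 -0.008 0;0 0 0 0 0 -0.008 0;0 0 0 -0.004 0 0 0;0 0 0 -0.004 0 0 0;0 0 0 0 0 0 0;0 0 0 0 0 0 0"}}

```text
t: 64.18
position: [0.6326, 0.0085, 0.0345]
tool_rot: [1.0, 0.001, -0.001, -0.0]
contact_force: [0.1, 0.1, -1.8]
opening: 0.0376
gripper_force: 20.0
```

{"method": "apply_moves", "body": {"series": "0 0 0 0 0 0.006 0;0 0 0 0 0 0.006 0;0 0 0 0 0 0.004 0;0 0 0 0 0 0.002 0;0 0 0 0 0 0 0;0 0 0 0 0 0 0"}}

```text
t: 64.68
position: [0.6329, 0.0082, 0.021]
tool_rot: [1.0, 0.001, -0.001, -0.0]
contact_force: [-1.2, -0.3, -1.1]
opening: 0.0377
gripper_force: 20.0
```

{"method": "apply_moves", "body": {"series": "0 0 0 0 0 0 54;0 0 0 0 0 0 54;0 0 0 0 0 0 54;0 0 0 0 0 0 54;0 0 0 0 0 -0.015 54;0 0 0 0 0 -0.03 54;0 0 0 0 0 -0.05 54;0 0 0 0.0045 -0.045 0 54;0 0 0 0.0045 -0.045 0 54;0 0 0 0 0 0 54;0 0 0 0 0 0 54;0 0 0 0 0 0 54"}}

```text
t: 65.68
position: [0.6397, 0.0756, 0.093]
tool_rot: [1.0, 0.001, -0.0, -0.0]
contact_force: [-0.4, -0.8, 0.6]
opening: 0.0537
gripper_force: 0.0
```

```bash
python3 -c "
from h import *
go(.640,.0753,.023,.13)"
```

```text
pos [0.6397 0.0756 0.093 ] yaw 0.15 tilt [-0.0005  0.0001] t 65.68
2 x shift [0.0002 0.0002 0.0467] mm [ 0.4  0.3 70. ]
1 x turn z 0.0003
```

{"method": "apply_moves", "body": {"series": "0 0 0 0 0 0.035 54;0 0 0 0 0 0.03 54;0 0 0 0 0 0.018 54;0 0 0 0 0 0.008 54;0 0 0 0 0 0.002 54;0 0 0 0 0 0 54;0 0 0 0 0 0 0;0 0 0 0 0 0 0;0 0 0 0 0 0 0;0 0 0 0 0 0 0;0 0 0 0 0 0 0;0 0 0 0 0 0 0"}}

```text
t: 66.68
position: [0.6401, 0.076, 0.0234]
tool_rot: [1.0, 0.001, 0.0, -0.0]
contact_force: [-0.1, 0.9, 7.2]
opening: 0.0374
gripper_force: 20.0
```

{"method": "apply_moves", "body": {"series": "0 0 0 0 0 -0.008 0;0 0 0 0 0 -0.008 0;0 0 0 -0.004 0 0 0;0 0 0 -0.004 0 0 0;0 0 0 0 0 0 0;0 0 0 0 0 0 0"}}

```text
t: 67.18
position: [0.6332, 0.0759, 0.0346]
tool_rot: [1.0, 0.001, -0.001, -0.0]
contact_force: [0.6, -0.0, -3.1]
opening: 0.0374
gripper_force: 20.0
```

{"method": "apply_moves", "body": {"series": "0 0 0 0 0 0.006 0;0 0 0 0 0 0.006 0;0 0 0 0 0 0.004 0;0 0 0 0 0 0.002 0;0 0 0 0 0 0 0;0 0 0 0 0 0 0"}}

```text
t: 67.68
position: [0.6335, 0.0758, 0.021]
tool_rot: [1.0, 0.001, -0.001, -0.0]
contact_force: [-1.0, 2.0, -0.9]
opening: 0.0375
gripper_force: 20.0
```

Release, then check from the same viewpoint.

{"method": "apply_moves", "body": {"series": "0 0 0 0 0 0 54;0 0 0 0 0 0 54;0 0 0 0 0 0 54;0 0 0 0 0 0 54;0 0 0 0 0 -0.015 54;0 0 0 0 0 -0.03 54;0 0 0 0 0 -0.05 54;0 0 0 0 0 -0.05 54;0 0 0 0 0 -0.05 54;0 0 0 -0.04 0 -0.035 54;0 0 0 -0.04 0 -0.035 54;0 0 0 -0.04 0 -0.035 54"}}

```text
t: 68.68
position: [0.5428, 0.0746, 0.2474]
tool_rot: [1.0, 0.001, -0.001, -0.0]
contact_force: [-0.9, 1.4, 2.6]
opening: 0.0538
gripper_force: 0.0
```

{"method": "apply_moves", "body": {"series": "0 0 0 -0.04 0 -0.035 54;0 0 0 -0.01 0 -0.035 54;0 0 0 0 0 -0.02 54;0 0 0 0 0 0 54;0 0 0 0 0 0 54;0 0 0 0 0 0 54"}}

```text
t: 69.18
position: [0.5112, 0.0758, 0.3097]
tool_rot: [1.0, 0.001, -0.0, -0.0]
contact_force: [0.4, -0.5, -0.0]
opening: 0.054
gripper_force: 0.0
```

```bash
python3 chk.py; python3 - <<'E'
from rol import *
c=cams.calibration('side'); im=cams.get_image('side')
for k,(x,y) in {'black':(.6385,.0073),'green':(.6384,.0753),'yellow':(.6382,.1433)}.items():
    p=proj(c,[x,y,.039])[0]; lo,hi=COL[k]; hi=(180,120,60) if k=='black' else hi
    B=max(blobs(mask(im,lo,hi,tuple(int(v) for v in (*(p-[18,9]),*(p+[18,9])))),10),key=lambda t:t[0]); print(k,B[0],(B[1]-p).round(1),round((axis(plane(c,B[3],.039))[1]+90)%180-90,1))
E
```

```text
[0.5112 0.0758 0.3097] 69.2
black 1732 [308.  67.] [0.6399 0.0078] -0.1 [0.038 0.079] x range [0.6006 0.6774]
green 1636 [258.  67.] [0.6395 0.0749] -0.7 [0.036 0.077] x range [0.6005 0.6761]
yellow 1624 [208.  70.] [0.6366 0.1425] 0.1 [0.036 0.077] x range [0.5976 0.6734]
red 1339 [157.  68.] [0.6384 0.2107] -1.6 [0.034 0.077] x range [0.5987 0.6739]
or [[0.5742, -0.0271, 207.0], [0.574, 0.0408, 199.0], [0.5738, 0.1086, 208.0], [0.5735, 0.1766, 202.0], [0.634, 0.2085, 664.0], [0.5732, 0.2445, 204.0]]
bl [[0.7036, -0.0268, 257.0], [0.7033, 0.041, 245.0], [0.7034, 0.1088, 255.0], [0.7032, 0.1768, 254.0], [0.703, 0.2446, 255.0]]
black 150 [-0.5  0.2] -12.8
green 203 [-0.8 -0.3] -12.5
yellow 198 [ 0.2 -0.3] -9.0
```

```bash
python3 -c "
from plant import bot
print(bot.sign_off())"
```

```text
the job is handed in; nothing more can be done
None
```

I drove the orange rail home with alternating mallet taps, put the mallet back flat on its mat, cradled all four rollers one to a groove pair, left the mug and oil bottle standing, and handed the job in; along the way the mallet slipped from the grip once before the first tap, and I re-seated the black and green rollers after finding them 5 mm off.

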